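# Set a stepped shaft level on V-blocks in the welding jig

## Robot

A 6-joint arm with a two-finger parallel gripper is mounted at the origin on the work surface. World frame = base frame: x ahead of the robot, y to its left, z up, the work surface at z = 0. Lengths are in m, angles in rad, forces in N, time in s.
With the tool pointing down it reaches from about 0.375 to 0.9 m from the base axis. Payload 3.1 kg.
Tool frame: the origin (TCP) lies midway between the tips of the shut fingers; the grasp point (between the pads) lies 19 mm behind it; z points along the fingers, y is the line along which they close (so a half turn about z gives the same grasp; the last joint's range is limited). The gripper opens to 85 mm and grips with 20 to 120 N. Pads are 22 mm wide; open, the fingers measure 114 mm over their backs; the gripper's body (76 mm by 85 mm) begins 54 mm behind the grasp point. The pads swing forward as they close: fully open they stand 13 mm farther back than shut.
Start: joints at [1.067, 0.527, 1.433, -0, 1.181, -0.178], TCP at [0.199, 0.592, 0.231] pointing down, gripper open.
Joint ranges: [-3.08, 3.08], [-0.75, 2.2], [0.22, 2.44], [-1.43, 4.57], [0, 2.65], [-2.85, 2.85]. Speed limits (rad/s): [2.79, 2.79, 3.14, 3.14, 3.14, 3.14].

## Interface

Orientations are given as a unit quaternion [x, y, z, w].
In Python, from station import manip gives the robot as it stands. The module is installed in compiled form; this text tells all that it offers.
- The arm moves only by the tool apply_moves, never from a script. Its arguments are lists of equal length, an entry for each row: "claw": the gripper's target within -1 to 1 (fully open at 1, half-way at 0, shut at -1); "travel": the shift along the tool's x, y, z scaled (see below), a list of three; "turn": the turn, a rotation vector about the tool's x, y, z scaled (see below), a list of three. In form: {"claw": [claw, ...], "travel": [[dx, dy, dz], ...], "turn": [[rx, ry, rz], ...]}. A call has 1 to 5 rows; each row is the pose to reach, as a shift and turn from the pose commanded when the call began, along the tool's axes at that moment, turning the shorter way round; what a row does not reach only later rows make up. The controller multiplies each number of a shift by 800 mm and each number of a turn by 180 degrees. A row lasts 1/12 s, in which the tool goes at most 41.7 mm and 7.16 degrees, less where a joint would pass 70% of its speed; a pose out of reach is approached as far as the arm can. A call with a number of a shift or a turn outside -1 to 1 is refused whole. A call with a gripper value outside its range is refused whole. The fingers move at their own pace and stop on an object; "newtons" is the grip in N (left out, the last holds). Time passes only in rows, so rows that repeat a pose let the fingers close. It gives the time, the measured TCP pose, the force, the opening and the grip force at its end, in the units of the state.
- manip.sense(): the state, without advancing time (a new reading comes with each control period).
- manip.snapshot(name): name is "scene" or "top" or "wrist"; returns a dict with "pixels" (400x640x3 uint8, red, green, blue), "depth" (400x640 float32, m along the optical axis (not along the pixel's ray), 0 where there is no reading), "intrinsics" (3x3 intrinsics, pixels), "R" (3x3) and "t" (3): a world point X has camera coordinates R X + t. Camera axes: x right, y down, z forward; pixel columns grow to the right and rows downward; lengths in m; the calibration is good to about 2 mm. The wrist camera is an equidistant fisheye: a pixel r from the principal point sees the ray r / f radians off the axis. A picture is of the moment at which its call begins.
- manip.sign_off(): hands the job in; it is judged then, once.
The state is a dict: "t": time; "q": joint angles; "qd": joint speeds; "tau": joint torques, N m; "tcp_pos": TCP position; "tool_rot": TCP orientation; "force": force on the tool from outside, world axes, zero at the start; "ft_torque": the same for the moment, N m; "finger_gap": opening from 0.0 (shut) to 1.0 (fully open); "gripper_force": force on a finger pad.
Only numpy, scipy, OpenCV 4.12 (cv2) and the standard library are available. Lean on these libraries where they do the work, as an engineer would, in place of code of your own. Each camera call takes 0.05 s, during which the arm holds its last target. There are 200 camera calls.

## Task

Set the stepped shaft up in the green welding jig: put the brass packing plate on the seat away from the yellow end stop, stand the red V-block centred on the packing and the blue V-block centred on the seat next to the stop, both with their grooves in line along the jig, then take the shaft from its wooden cradle and lay it in the two grooves, thick journal in the blue block and thin journal in the red one, so that it lies level with the middle of each journal over its block. Leave the aluminium block where it lies; it belongs to another job.

Things in the scene. Friction and masses are not known exactly. Their poses are not given: they have to be found in the camera images.
- packing_brass: Packing plate, plain brass, 50 x 50 mm and 16 mm thick, 0.33 kg, loose on the bench. Origin: centre of its underside, z up, x and y along its sides.
- vblock_red: Small V-block, painted red, bright groove, loose, 0.27 kg: 36 mm long along its groove (x), 40 wide (y), 27 high. The 90-degree groove runs through along x and opens upward: 22 mm wide at the top, 11 deep. The same turned half round. A 20 mm round lies in it with its axis 30 mm above the underside. Origin: centre of the underside, z up.
- vblock_blue: Larger V-block, painted blue, bright groove, loose, 0.5 kg: 40 mm long along its groove (x), 50 wide (y), 38 high. The 90-degree groove runs through along x and opens upward: 32 mm wide at the top, 16 deep. The same turned half round. A 34 mm round lies in it with its axis 46 mm above the underside. Origin: centre of the underside, z up.
- shaft: Stepped steel shaft, 180 mm, 0.74 kg, lying loose and level in the cradle, axis 40 mm above the bench. Along its axis x: thick bright journal, 34 mm diameter, x -75 to -30 mm; grey middle, 26 mm diameter, -30 to +30; thin bright journal, 20 mm diameter, +30 to +105. Origin: on the axis, mid grey part; centre of mass 6 mm from it towards the thick end. It may roll: only x has meaning.
- cradle: Wooden cradle, fixed, in which the shaft lies: base board 165 x 64 x 10 mm and two notched boards across it, 18 mm thick, 64 wide, at x = -52.5 mm (30 high, under the thick journal) and x = +66.5 mm (36 high, under the thin one); between them the shaft is free. Origin: on the bench below the shaft's origin, x along the shaft from thick to thin, z up.
- jig: Fixed welding jig: green base 212 x 90 x 12 mm. Origin: on the bench midway between the seats; x along the jig away from the stop, z up. Two bright seat pads, tops 18 mm above the bench, centres at x = -59.5 mm (next to the stop) and +59.5. Yellow stop, x -107 to -97, 70 wide, top at 64 mm. The laid shaft's origin is at x = -7, y = 0, z = 64 mm, its x along the jig's x; it need not touch the stop.
- block_alu: Spare aluminium block, plain pale grey, 50 x 50 mm and 28 mm thick, loose among the other things: not wanted here, do not move it. Origin: centre of its underside.
There are look-alikes about, which are no part of the job. Leave any orange look-alike of the vblock_red alone. Several things have the shape of the vblock_blue; the one meant has the colours described above.

How it is judged:
By the outcome, as a careful person would: the job done as asked, in the order asked, and still so for the second after the job is handed in, with the robot touching nothing.
It also fails if it takes over 112 s, if anything falls off the work surface, if the arm or the gripper's body presses on something with over 40 N, if the wrist force passes 120 N, or if a joint passes its speed limit or range.

## Working session

There is one attempt and no reset: what is moved stays moved. The work goes in short steps, Python scripts to look and compute and a tool call to move; the robot and the scene stay as the last step left them, time stands still between calls to the robot, and variables do not carry over. Pictures are saved under pics/ and viewed, at most 14 in all, crops included, and the job is handed in when it is done.

Besides the shell and the picture viewer there is one more tool, called by a JSON object that holds its "method" and its "body", one argument or row to a line. apply_moves: Moves the arm, as the interface text tells. Shifts and turns lie within -1 to 1; 1 stands for 800 mm of shift or 180 degrees of turn. Its arguments: {"type":"object","properties":{"claw":{"type":"array","items":{"type":"number"}},"travel":{"type":"array","items":{"type":"array","items":{"type":"number"}}},"turn":{"type":"array","items":{"type":"array","items":{"type":"number"}}},"newtons":{"type":"number"}},"required":["claw","travel","turn"]}

```bash
mkdir -p pics
python3 - <<'E'
from station import manip
import cv2,numpy as np,pickle
d={}
for n in("scene","top"):
    s=manip.snapshot(n); d[n]=s
    cv2.imwrite(f"pics/{n}0.png",s["pixels"][:,:,::-1])
    print(n,s["intrinsics"].tolist(),(-s["R"].T@s["t"]).round(3),s["R"].round(2).tolist())
pickle.dump(d,open("d0.pkl","wb"))
print(manip.sense())
E
```

```text
scene [[499.964587852173, 0.0, 316.24366318062636], [0.0, 499.964587852173, 195.37743783745253], [0.0, 0.0, 1.0]] [1.139 0.046 1.107] [[0.03, 1.0, -0.01], [0.86, -0.03, -0.51], [-0.51, 0.01, -0.86]]
top [[428.9213878213846, 0.0, 313.1866555594185], [0.0, 428.9213878213846, 198.12169656476948], [0.0, 0.0, 1.0]] [0.372 0.072 1.278] [[-0.0, -1.0, -0.01], [-0.99, 0.0, -0.11], [0.11, 0.01, -0.99]]
{'t': 0.1, 'q': array([ 1.06749680e+00,  5.28393705e-01,  1.43382729e+00,  2.69794066e-05,
        1.18138113e+00, -1.78525383e-01]), 'qd': array([-7.91326879e-05, -1.55036681e-03, -2.43099374e-03, -6.58542633e-04,
        9.49516852e-04, -9.59158264e-04]), 'tau': array([ 5.89144111e-05, -4.43309784e+01, -1.78586787e+01, -2.05214515e-04,
        3.86926898e-03, -5.29112668e-06]), 'tcp_pos': array([0.19908803, 0.59174111, 0.23040197]), 'tool_rot': array([ 1.61679318e-01,  9.86842839e-01, -9.42741831e-04, -3.47687058e-04]), 'force': array([-0.22391212,  0.23859956,  0.09229143]), 'ft_torque': array([-0.02413659,  0.01515832,  0.0238201 ]), 'gripper_force': 0.0, 'finger_gap': 1.0004588735459292}
```

View pics/top0.png

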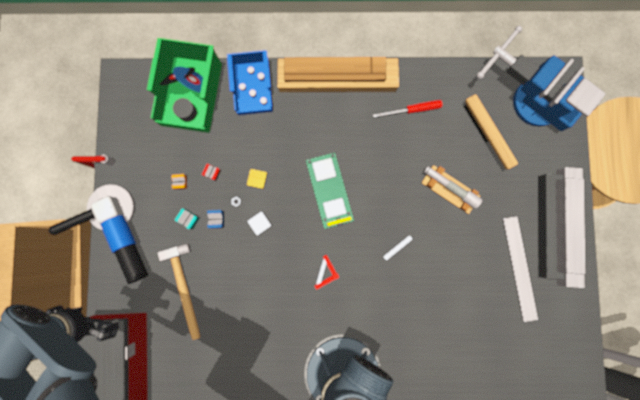

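View pics/scene0.png

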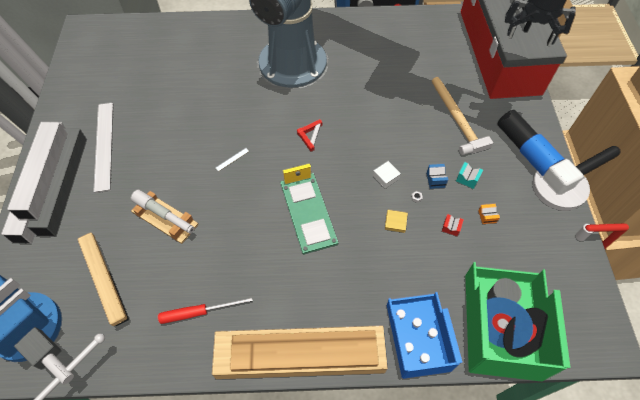

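The top view shows the jig at (329,191) with its stop at the robot end (338,221). Brass is at (257,178), red V at (211,172), blue V at (215,219), aluminium at (259,223) and the shaft in its cradle at (455,188). The look-alikes are orange (179,181) and teal (186,217). Next I measure these in both views.

```bash
cat > h.py <<'E'
import numpy as np,cv2
from station import manip
def world(s,fish=False):
    K=s["intrinsics"];h,w=s["depth"].shape
    u,v=np.meshgrid(np.arange(w),np.arange(h))
    x=(u-K[0,2])/K[0,0];y=(v-K[1,2])/K[1,1]
    if fish:
        r=np.hypot(x,y);k=np.where(r>1e-9,np.tan(np.minimum(r,1.45))/np.maximum(r,1e-9),1);x,y=x*k,y*k
    d=s["depth"];P=np.stack([x*d,y*d,d],-1)
    return (P-s["t"])@s["R"]      # R^T (P - t)
def proj(s,X,fish=False):
    K=s["intrinsics"];c=np.atleast_2d(X)@s["R"].T+s["t"]
    if fish:
        rr=np.hypot(c[:,0],c[:,1]);th=np.arctan2(rr,c[:,2]);k=th/np.maximum(rr,1e-9);x,y=c[:,0]*k,c[:,1]*k
    else:x,y=c[:,0]/c[:,2],c[:,1]/c[:,2]
    return np.stack([K[0,0]*x+K[0,2],K[1,1]*y+K[1,2]],1)
def rect(P):
    (c,wh,a)=cv2.minAreaRect((P[:,:2]*1000).astype(np.float32));return np.round(c,1),np.round(wh,1),round(a,1)
E
python3 - <<'E'
from h import *;import pickle
d=pickle.load(open("d0.pkl","rb"))
boxes={"top":dict(brass=(242,163,272,193),red=(200,160,222,184),blue=(204,207,227,231),alu=(244,208,274,238),jig=(300,150,357,230),cradle=(418,160,486,218)),
"scene":dict(brass=(380,205,412,237),red=(440,211,467,238),blue=(424,161,451,190),alu=(371,159,403,190),jig=(276,160,342,255),cradle=(127,185,200,245))}
for n in boxes:
    s=d[n];W=world(s)
    print(n,"bench z",np.median(W[200:215,280:300,2]).round(4) if n=="top" else np.median(W[150:160,340:360,2]).round(4))
    for k,(a,b,c,e) in boxes[n].items():
        P=W[b:e,a:c].reshape(-1,3);zz=P[:,2]
        Q=P[zz>.006]; zt=np.percentile(Q[:,2],95)
        T=P[zz>zt-.006]
        print(k,"all",rect(Q),"zt",zt.round(4),"top",rect(T),len(T))
s=manip.snapshot("wrist");print(s["intrinsics"].tolist(),(-s["R"].T@s["t"]).round(3),s["R"].round(3).tolist())
E
```

```text
top bench z -0.0004
brass all (array([494.9, 169.8]), array([304.7,  75.7]), 52.5) zt 0.0194 top (array([490.2, 162.3]), array([290.4,  64.1]), 49.9) 223
red all (array([492.1, 232.5]), array([399. ,  39.6]), 58.9) zt 0.0299 top (array([492.1, 232.5]), array([399. ,  39.6]), 58.9) 94
blue all (array([423.1, 228.8]), array([325.2,  55.6]), 81.7) zt 0.0403 top (array([422.3, 228.9]), array([325.5,  51.4]), 81.3) 124
alu all (array([393.2, 179.1]), array([204.3,  77.4]), 58.1) zt 0.0316 top (array([395.3, 177.2]), array([206.2,  62.6]), 60.7) 243
jig all (array([510. ,  29.3]), array([268.3, 147. ]), 4.4) zt 0.0592 top (array([419.4,  31. ]), array([ 30.5, 121.3]), 35.0) 128
cradle all (array([ 504.6, -170.6]), array([172.9, 524.9]), 10.4) zt 0.0564 top (array([ 495.1, -150.4]), array([141.5, 488. ]), 12.8) 296
scene bench z -0.0008
brass all (array([840.1, 166.9]), array([ 53., 643.]), 72.7) zt 0.0184 top (array([843.1, 165.6]), array([ 52.2, 636.6]), 72.7) 336
red all (array([851.1, 235.2]), array([ 42.5, 688.2]), 60.2) zt 0.0291 top (array([858.2, 231.1]), array([ 42.1, 671.8]), 60.2) 134
blue all (array([783.1, 227.3]), array([ 56.9, 797.3]), 67.1) zt 0.0385 top (array([782.9, 226.9]), array([ 55. , 797.3]), 67.0) 151
alu all (array([756.7, 135.2]), array([ 68. , 782.5]), 71.9) zt 0.0301 top (array([763.3, 133.5]), array([ 66.4, 769.1]), 72.0) 299
jig all (array([760. ,  60.8]), array([749.4, 122.5]), 6.9) zt 0.059 top (array([779.9,  10.6]), array([718.8,  68.2]), 0.2) 193
cradle all (array([ 787. , -142.1]), array([789.4, 120.6]), 36.8) zt 0.0551 top (array([ 792.7, -148.2]), array([790.6,  77.5]), 34.9) 353
[[309.70691628693146, 0.0, 313.5907610967143], [0.0, 309.70691628693146, 202.69652390858025], [0.0, 0.0, 1.0]] [0.122 0.618 0.374] [[0.319, 0.948, -0.002], [0.898, -0.302, 0.319], [0.302, -0.104, -0.948]]
```

Run:
```python
from h import *;import pickle
d=pickle.load(open("d0.pkl","rb"))
boxes={"top":dict(brass=(242,163,272,193),red=(200,160,222,184),blue=(204,207,227,231),alu=(244,208,274,238),jig=(300,150,357,230),cradle=(418,160,486,218)),
"scene":dict(brass=(380,205,412,237),red=(440,211,467,238),blue=(424,161,451,190),alu=(371,159,403,190),jig=(276,160,342,255),cradle=(127,185,200,245))}
for n in boxes:
    s=d[n];W=world(s);ok=s["depth"]>0
    for k,(a,b,c,e) in boxes[n].items():
        m=ok[b:e,a:c]&(W[b:e,a:c,2]>.006)&(W[b:e,a:c,2]<.08)
        nn,l,st,_=cv2.connectedComponentsWithStats(m.astype(np.uint8),connectivity=4);m=l==1+np.argmax(st[1:,4])
        Q=W[b:e,a:c][m]; zt=np.percentile(Q[:,2],90)
        T=Q[Q[:,2]>zt-.005]
        print(n,k,"all",*rect(Q),"zt",zt.round(4),"top",*rect(T),len(T))
# pads of jig via brightness
for n,(a,b,c,e) in (("top",(300,150,357,230)),("scene",(276,160,342,255))):
    s=d[n];W=world(s);im=s["pixels"].astype(int)
    m=np.zeros(im.shape[:2],np.uint8);m[b:e,a:c]=(im[b:e,a:c].min(2)>170)&(s["depth"][b:e,a:c]>0)
    nn,l,st,ce=cv2.connectedComponentsWithStats(m)
    for i in range(1,nn):
        if st[i,4]>100:P=W[l==i];print(n,"pad",*rect(P),P.mean(0).round(4),st[i,4])
```

```text
top brass all [564.9 249.9] [50.5 50.5] 76.9 zt 0.0188 top [564.8 249.7] [50.2 49.6] 78.2 215
top red all [583.9 384.7] [40.8 35.9] 67.2 zt 0.0283 top [584.2 385. ] [40.4 35.7] 68.5 101
top blue all [443.3 367.6] [48.9 41.6] 3.2 zt 0.039 top [443.6 367.7] [47.4 38.8] 1.3 127
top alu all [431.4 238.9] [50.5 49.7] 34.4 zt 0.0306 top [431.  239.1] [49.6 49.3] 34.0 242
top jig all [528.6  32.2] [216.   91.5] 14.6 zt 0.0208 top [527.4  32.2] [213.9  86.3] 16.2 767
top cradle all [ 537.2 -321.5] [180.9  65.9] 55.4 zt 0.0538 top [ 535.  -319.9] [179.8  30.9] 56.3 350
scene brass all [565.  252.3] [50.5 53.7] 79.2 zt 0.0177 top [565.7 252.2] [49.6 52.2] 77.8 321
scene red all [584.3 387.9] [40.2 40.5] 66.2 zt 0.0277 top [584.5 387.8] [40.  38.3] 67.4 135
scene blue all [443.5 370.6] [55.  41.7] 3.2 zt 0.0374 top [443.2 370. ] [54.4 40.8] 2.2 152
scene alu all [431.3 241.3] [54.2 53.1] 33.9 zt 0.0292 top [432.1 241.9] [52.  51.5] 34.7 292
scene jig all [528.2  34.7] [219.2  90.7] 15.2 zt 0.0298 top [435.9  10. ] [25.3 70.5] 24.8 324
scene cradle all [ 537.5 -318.6] [182.4  66.4] 55.3 zt 0.0523 top [ 537.5 -320.1] [179.6  30.9] 55.5 462
top pad [593.8  50. ] [60.8 62.5] 15.1 [0.5931 0.0503 0.0172] 413
top pad [478.4  19.3] [50.8 62.7] 15.3 [0.478  0.0193 0.0171] 357
scene pad [474.5  20.2] [52.8 60.9] 14.5 [0.4765 0.0204 0.0167] 374
scene pad [588.6  51.6] [64.  60.2] 15.5 [0.5913 0.0513 0.0168] 517
```

{"method": "apply_moves", "body": {
  "claw": [1, 1, 1, 1, 1],
  "travel": [
    [-0.05, -0.022, 0],
    [-0.1, -0.044, 0],
    [-0.15, -0.066, 0],
    [-0.19, -0.086, 0],
    [-0.19, -0.086, 0]
  ],
  "turn": [
    [0, 0, 0],
    [0, 0, 0],
    [0, 0, 0],
    [0, 0, 0],
    [0, 0, 0]
  ]
}}

```text
t: 0.57
tcp_pos: [0.3266, 0.474, 0.231]
tool_rot: [0.165, 0.986, -0.001, 0.001]
force: [-0.0, 0.2, 0.0]
finger_gap: 0.999
gripper_force: 0.0
```

{"method": "apply_moves", "body": {
  "claw": [1, 1, 1, 1, 1],
  "travel": [
    [-0.05, -0.022, 0],
    [-0.1, -0.044, 0],
    [-0.15, -0.066, 0],
    [-0.19, -0.086, 0],
    [-0.19, -0.086, 0]
  ],
  "turn": [
    [0, 0, 0],
    [0, 0, 0],
    [0, 0, 0],
    [0, 0, 0],
    [0, 0, 0]
  ]
}}

```text
t: 0.98
tcp_pos: [0.4494, 0.3605, 0.2313]
tool_rot: [0.165, 0.986, -0.001, 0.002]
force: [-0.2, 0.0, -0.2]
finger_gap: 1.001
gripper_force: 0.0
```

{"method": "apply_moves", "body": {
  "claw": [1, 1, 1, 1, 1],
  "travel": [
    [-0.05, -0.022, 0],
    [-0.1, -0.044, 0],
    [-0.15, -0.066, 0],
    [-0.19, -0.086, 0],
    [-0.19, -0.086, 0]
  ],
  "turn": [
    [0, 0, -0.0356],
    [0, 0, -0.0356],
    [0, 0, -0.0356],
    [0, 0, -0.0356],
    [0, 0, -0.0356]
  ]
}}

```text
t: 1.4
tcp_pos: [0.5719, 0.2462, 0.2312]
tool_rot: [0.109, 0.994, -0.001, 0.003]
force: [-0.2, -0.0, 0.7]
finger_gap: 1.003
gripper_force: 0.0
```

```bash
cat > mk.py <<'E'
from h import *;import pickle
d=pickle.load(open("d0.pkl","rb"))
s=manip.snapshot("wrist");pickle.dump(s,open("w1.pkl","wb"))
a=s["pixels"];sc=d["scene"]["pixels"]
b=cv2.resize(sc[180:250,120:205],(340,280),interpolation=cv2.INTER_CUBIC)
tp=d["top"]["pixels"];c=cv2.resize(tp[155:225,415:500],(340,280),interpolation=cv2.INTER_CUBIC)
im=np.zeros((600,800,3),np.uint8);im[:400,:640]=a;im[400:,:243]=cv2.resize(b,(243,200));im[400:,250:493]=cv2.resize(c,(243,200))
cv2.imwrite("pics/w1.png",im[:,:,::-1])
q=manip.sense();print(q["t"],q["tcp_pos"],q["tool_rot"],q["q"])
E
python3 mk.py
```

```text
1.45 [0.56867066 0.24856281 0.23088296] [ 1.09025095e-01  9.94038778e-01 -6.72782306e-05  6.57352801e-04] [ 2.32524928e-01  5.21582271e-01  1.44543865e+00 -6.15360261e-04
  1.17337823e+00 -1.11954903e+00]
```

View pics/w1.png

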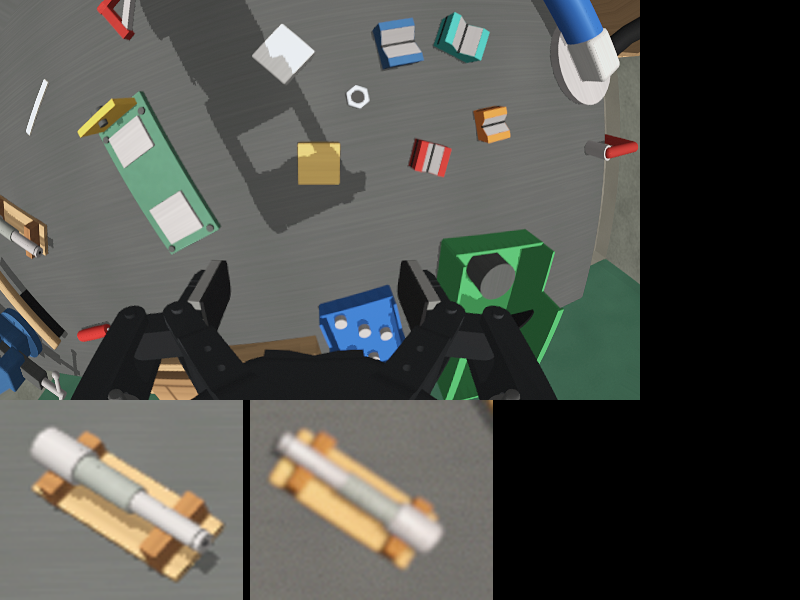

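Wrist view: brass at (319,163), red at (429,157) with its groove running roughly down the image, blue at (398,42) with its groove across, jig pads at (131,141) and (177,215). The crops show the shaft's thin end pointing to larger x and y, so cradle yaw is about 55°. I remeasure everything from this view.

```bash
cat > m2.py <<'E'
from h import *;import pickle
s=pickle.load(open("w1.pkl","rb"));W=world(s,True);ok=s["depth"]>0;im=s["pixels"].astype(int)
print("bench",np.median(W[190:200,330:400,2]),np.median(W[100:110,190:205,2]))
for k,(a,b,c,e) in dict(brass=(285,130,355,195),red=(402,130,458,182),blue=(366,10,428,75),alu=(248,18,320,88),jig=(75,88,225,258)).items():
    z=W[b:e,a:c,2];m=(ok[b:e,a:c]&(z>.006)&(z<.08)).astype(np.uint8)
    nn,l,st,_=cv2.connectedComponentsWithStats(m,connectivity=4);m=l==1+np.argmax(st[1:,4])
    Q=W[b:e,a:c][m];zt=np.percentile(Q[:,2],90);T=Q[Q[:,2]>zt-.004]
    print(k,"all",*rect(Q),"zt",zt.round(4),"top",*rect(T),len(T))
b,e,a,c=88,258,75,225
z=W[...,2];
m=np.zeros(z.shape,np.uint8);m[b:e,a:c]=(im[b:e,a:c].min(2)>150)&(z[b:e,a:c]<.024)
nn,l,st,ce=cv2.connectedComponentsWithStats(m)
for i in range(1,nn):
    if st[i,4]>150:P=W[l==i];print("pad",*rect(P),P.mean(0).round(4),st[i,4])
m[:]=0;m[b:e,a:c]=(im[b:e,a:c,0]>im[b:e,a:c,2]+60)
P=W[(m>0)&ok];print("stop",*rect(P),np.percentile(P[:,2],[5,95]).round(3));T=P[P[:,2]>.06];print("stoptop",*rect(T))
E
python3 m2.py
```

```text
bench 0.0008565926361978742 0.001017995635154087
brass all [565.1 253.1] [50.1 49.9] 77.4 zt 0.0177 top [565.1 253.1] [50.1 49.9] 77.4 1769
red all [584.6 388.4] [41.7 37.1] 66.5 zt 0.0284 top [584.6 388.4] [41.4 36.8] 66.2 618
blue all [444.5 371. ] [51.2 41.9] 1.8 zt 0.0393 top [444.4 371.1] [50.7 40.8] 2.3 808
alu all [431.8 242. ] [51.1 50.6] 34.1 zt 0.0298 top [431.8 242. ] [50.8 50.7] 34.3 1980
jig all [529.4  35.3] [217.1  92.6] 14.9 zt 0.0253 top [447.4  21.8] [71.  66.1] 44.0 1001
pad [476.4  19.2] [48.6 63.7] 14.9 [0.4766 0.0226 0.0188] 1252
pad [593.  51.] [58.3 62.8] 15.1 [0.5913 0.0533 0.0188] 1535
stop [429.3 -18.4] [ 40.1 129.4] 3.1 [0.018 0.066]
stoptop [435.4  11. ] [12.9 70.6] 14.4
```

```bash
cat > m3.py <<'E'
from h import *;import pickle
d=pickle.load(open("d0.pkl","rb"))
D={"wrist":(pickle.load(open("w1.pkl","rb")),True),"top":(d["top"],False),"scene":(d["scene"],False)}
for n,(s,f) in D.items():
    W=world(s,f);im=s["pixels"].astype(int);ok=s["depth"]>0
    for yaw in (15,):
        c,sn=np.cos(np.radians(yaw)),np.sin(np.radians(yaw))
        X=W[...,0]-.532;Y=W[...,1]-.036;u=1000*(X*c+Y*sn);v=1000*(-X*sn+Y*c)
    near=ok&(abs(u)<135)&(abs(v)<60)
    z=W[...,2]*1000
    g=near&(im[...,1]>im[...,0]+12)&(im[...,1]>im[...,2]+5)&(abs(z-12.5)<4)
    w=near&(im.max(2)-im.min(2)<30)&(im.min(2)>110)&(z>14)&(z<23)
    y=near&(im[...,0]>im[...,2]+50)&(z>58)
    p=lambda a:np.percentile(a,[1,3,50,97,99]).round(1)
    print(n,"green u",p(u[g]),"v",p(v[g]),"z",np.median(z[g]).round(1))
    for nm,m in(("near",w&(u<0)),("far",w&(u>0)),("stop",y)):print("  ",nm,"u",p(u[m]),"v",p(v[m]),"z",np.median(z[m]).round(1),m.sum())
    # lower-left etc: edge line direction from base long sides
    gg=g|w
    pts=[(np.round(a),) for a in ()]
    L=[]
    for side in(1,-1):
        bins=np.arange(-85,96,10);xs=[];ys=[]
        for b in bins:
            k=gg&(abs(u-b)<5)
            if k.sum()>5:xs.append(b);ys.append(np.percentile(side*v[k],97)*side)
        L.append(np.degrees(np.arctan(np.polyfit(xs,ys,1)[0])).round(2))
    print("  yaw corr",L)
E
python3 m3.py
```

```text
wrist green u [-98.2 -92.8   0.3  99.9 103. ] v [-43.6 -42.2  11.8  44.9  45.5] z 12.8
   near u [-79.3 -78.4 -56.2 -34.7 -33.9] v [-28.5 -26.8   2.4  28.8  29.2] z 18.9 1265
   far u [34.8 35.9 62.  88.7 90. ] v [-28.3 -27.    2.2  29.   29.7] z 18.9 1530
   stop u [-105.7 -103.9  -97.9  -93.8  -93.6] v [-33.4 -31.1   5.4  34.9  35.9] z 64.7 435
  yaw corr [np.float64(-0.01), np.float64(-0.15)]
top green u [-106.5  -98.    -0.3   99.2  102.1] v [-47.  -45.9  -1.2  40.6  41.6] z 12.1
   near u [-83.9 -80.8 -57.2 -35.4 -33.6] v [-32.3 -30.9  -1.2  25.8  32.3] z 18.0 294
   far u [33.4 34.3 62.  91.7 96.9] v [-37.7 -30.7  -3.   25.5  29.2] z 17.9 347
   stop u [-106.2 -105.3 -100.5  -95.5  -95.2] v [-36.7 -34.7  -3.   29.5  30.8] z 63.8 91
  yaw corr [np.float64(-0.14), np.float64(-0.48)]
scene green u [-99.2 -93.3   4.4 102.2 104.3] v [-45.  -43.7  -0.7  42.9  44. ] z 11.3
   near u [-83.7 -81.  -56.4 -33.9 -33.1] v [-36.1 -29.   -1.1  27.9  33.1] z 16.9 354
   far u [33.9 35.6 62.5 89.8 95.1] v [-29.3 -27.8   0.2  27.5  29.2] z 17.3 475
   stop u [-105.9 -105.6  -98.3  -93.   -92.8] v [-34.9 -34.5  -1.4  31.4  33.2] z 62.4 121
  yaw corr [np.float64(-0.1), np.float64(0.03)]
```

{"method": "apply_moves", "body": {
  "claw": [0.5, 0.5, 0.5, 0.5, 0.5],
  "travel": [
    [0.0054, 0.0038, 0.05],
    [0.0054, 0.0038, 0.1],
    [0.0054, 0.0038, 0.15],
    [0.0054, 0.0038, 0.2],
    [0.0054, 0.0038, 0.23]
  ],
  "turn": [
    [0, 0, 0],
    [0, 0, 0],
    [0, 0, 0],
    [0, 0, 0],
    [0, 0, 0]
  ]
}}

```text
t: 1.87
tcp_pos: [0.5582, 0.2558, 0.0433]
tool_rot: [0.106, 0.994, -0.001, -0.003]
force: [-0.6, -0.2, -0.4]
finger_gap: 0.749
gripper_force: 0.0
```

{"method": "apply_moves", "body": {
  "claw": [0.5, 0.5, 0.5, 0.5, 0.5],
  "travel": [
    [0, 0, 0.015],
    [0, 0, 0.03],
    [0, 0, 0.045],
    [0, 0, 0.057],
    [0, 0, 0.057]
  ],
  "turn": [
    [0, 0, 0],
    [0, 0, 0],
    [0, 0, 0],
    [0, 0, 0],
    [0, 0, 0]
  ]
}}

```text
t: 2.28
tcp_pos: [0.5616, 0.2552, 0.0008]
tool_rot: [0.106, 0.994, -0.0, -0.001]
force: [-0.6, -0.0, -0.5]
finger_gap: 0.752
gripper_force: 0.0
```

{"method": "apply_moves", "body": {
  "claw": [-0.2, -0.2, -0.2, -0.2, -0.2],
  "newtons": 40,
  "travel": [
    [0, 0, 0],
    [0, 0, 0],
    [0, 0, 0],
    [0, 0, 0],
    [0, 0, 0]
  ],
  "turn": [
    [0, 0, 0],
    [0, 0, 0],
    [0, 0, 0],
    [0, 0, 0],
    [0, 0, 0]
  ]
}}

```text
t: 2.7
tcp_pos: [0.5629, 0.2552, 0.0028]
tool_rot: [0.106, 0.994, 0.0, 0.001]
force: [-0.1, 1.2, 2.7]
finger_gap: 0.565
gripper_force: 44.3
```

Run:
```python
from h import *
q=manip.sense();print(q)
```

```text
{'t': 2.7, 'q': array([ 2.45121798e-01,  8.33764210e-01,  1.58909344e+00,  5.90462716e-06,
        7.16781090e-01, -1.11259650e+00]), 'qd': array([-7.43222226e-05,  1.31857477e-03,  6.38406356e-04, -1.54513800e-03,
        8.52455284e-04, -1.37183990e-03]), 'tau': array([-4.68826911e-02, -4.65784693e+01, -9.23576832e+00,  4.01597866e-02,
       -1.14242686e-01, -9.96520452e-03]), 'tcp_pos': array([0.56289434, 0.25523066, 0.00275539]), 'tool_rot': array([1.06339741e-01, 9.94329374e-01, 3.38342676e-04, 9.16499336e-04]), 'force': array([-0.10447644,  1.16058956,  2.68483348]), 'ft_torque': array([-0.15056774,  0.05180198, -0.01138588]), 'gripper_force': 44.28164720535278, 'finger_gap': 0.5648647302349393}
```

{"method": "apply_moves", "body": {
  "claw": [-0.2, -0.2, -0.2, -0.2, -0.2],
  "newtons": 60,
  "travel": [
    [0, 0, -0.02],
    [0, 0, -0.06],
    [0, 0, -0.11],
    [0, 0, -0.16],
    [0, 0, -0.2]
  ],
  "turn": [
    [0, 0, 0],
    [0, 0, 0],
    [0, 0, 0],
    [0, 0, 0],
    [0, 0, 0]
  ]
}}

```text
t: 3.12
tcp_pos: [0.5621, 0.2551, 0.164]
tool_rot: [0.106, 0.994, 0.0, 0.0]
force: [0.4, -1.1, -2.5]
finger_gap: 0.562
gripper_force: 65.6
```

{"method": "apply_moves", "body": {
  "claw": [-0.2, -0.2, -0.2, -0.2, -0.2],
  "travel": [
    [-0.015, -0.042, 0],
    [-0.03, -0.084, 0],
    [-0.05, -0.132, 0],
    [-0.068, -0.18, 0],
    [-0.0878, -0.2405, 0]
  ],
  "turn": [
    [0, 0, -0.03],
    [0, 0, -0.06],
    [0, 0, -0.09],
    [0, 0, -0.12],
    [0, 0, -0.151]
  ]
}}

```text
t: 3.53
tcp_pos: [0.5889, 0.06, 0.1616]
tool_rot: [-0.133, 0.991, 0.0, -0.0]
force: [0.6, -0.3, -3.6]
finger_gap: 0.566
gripper_force: 65.5
```

{"method": "apply_moves", "body": {
  "claw": [-0.2, -0.2, -0.2],
  "travel": [
    [0, 0, 0],
    [0, 0, 0],
    [0, 0, 0]
  ],
  "turn": [
    [0, 0, 0],
    [0, 0, 0],
    [0, 0, 0]
  ]
}}

```text
t: 3.78
tcp_pos: [0.5884, 0.0612, 0.1613]
tool_rot: [-0.129, 0.992, 0.0, -0.001]
force: [-0.5, 0.6, -2.5]
finger_gap: 0.566
gripper_force: 65.5
```

```bash
cat > st.py <<'E'
from h import *;import pickle,sys
def state():
    q=manip.sense();x,y=q["tool_rot"][:2];psi=np.degrees(2*np.arctan2(y,x))-90
    print("t",round(q["t"],2),"tcp",(q["tcp_pos"]*1000).round(1),"psi",round(psi,2),"rot",q["tool_rot"].round(4),"F",q["force"].round(1),"gap",round(q["finger_gap"],3),"grip",round(q["gripper_force"],1),"q6",round(q["q"][5],2))
    return q,psi
def plan(q,psi,tgt,psit):
    d=np.array(tgt)-q["tcp_pos"]*1000;a=np.radians(psi)
    xh=np.array([-np.sin(a),np.cos(a)]);yh=np.array([np.cos(a),np.sin(a)])
    print("move units",np.round([d[:2]@xh/800,d[:2]@yh/800,-d[2]/800],4),"turn z",round(-(psit-psi)/180,4))
def save(name,tag):
    s=manip.snapshot(name);pickle.dump(s,open(tag+".pkl","wb"));cv2.imwrite(f"pics/{tag}.png",s["pixels"][:,:,::-1]);return s
E
python3 - <<'E'
from st import *
state();save("wrist","w2")
E
```

```text
t 3.78 tcp [588.4  61.2 161.3] psi 104.86 rot [-1.293e-01  9.916e-01  5.000e-04 -7.000e-04] F [-0.5  0.6 -2.5] gap 0.566 grip 65.5 q6 -1.92
```

View pics/w2.png

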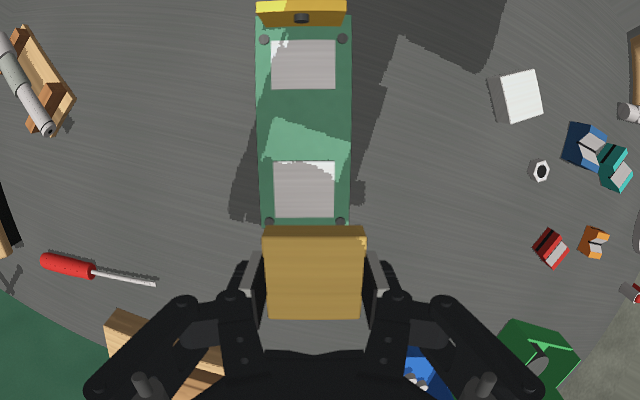

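Brass is held squarely at (314,272). The jig is fully visible, with the near pad at (304,64) and the far pad at (304,189). I measure both in this one view.

```bash
cat > m4.py <<'E'
from st import *
q,psi=state()
s=pickle.load(open("w2.pkl","rb"));W=world(s,True)*1000;im=s["pixels"].astype(int);ok=s["depth"]>0
z=W[...,2]
def big(m):
    n,l,st,_=cv2.connectedComponentsWithStats(m.astype(np.uint8),connectivity=4);return l==1+np.argmax(st[1:,4])
R,G,B=im[...,0],im[...,1],im[...,2]
b=ok&(z>120)&(R>B+30);b[:225]=0;b=big(b);T=W[b];zt=np.median(T[:,2]);T=T[abs(T[:,2]-zt)<2.5]
print("brass",rect(T/1000),zt)
c0=np.array([534,37.]);a=np.radians(15);X=W[...,:2]-c0;u=X@[np.cos(a),np.sin(a)];v=X@[-np.sin(a),np.cos(a)]
p=lambda a:np.percentile(a,[.5,2,50,98,99.5]).round(1)
sat=im.max(2)-im.min(2)
w=ok&(sat<30)&(z>14)&(z<24);w[:,:200]=0;w[:,400:]=0
for nm,sl in(("near",np.s_[30:95]),("far",np.s_[150:225])):
    m=np.zeros_like(w);m[sl]=w[sl];m=big(m)
    m=cv2.morphologyEx(m.astype(np.uint8),cv2.MORPH_OPEN,np.ones((5,5)))>0
    print(nm,"u",p(u[m]),"v",p(v[m]),"z",np.median(z[m]).round(1),rect(W[m]/1000),"uv",np.round([(u[m].min()+u[m].max())/2,(v[m].min()+v[m].max())/2],1))
g=ok&(G>R+12)&(abs(z-12.5)<4)&(abs(u)<125)&(abs(v)<60);print("green u",p(u[g]),"v",p(v[g]),np.median(z[g]))
y=ok&(R>B+60)&(z>59)&(z<80)&(u<-80);print("stop u",p(u[y]),"v",p(v[y]),np.median(z[y]))
E
python3 m4.py
```

```text
t 3.83 tcp [588.4  62.1 161.3] psi 104.96 rot [-1.301e-01  9.915e-01  4.000e-04 -7.000e-04] F [-0.3  0.7 -3.2] gap 0.567 grip 65.5 q6 -1.92
brass (array([591.5,  62. ]), array([50.9, 50. ]), 15.2) 175.02073132804645
near u [-81.7 -81.2 -58.8 -37.  -36.2] v [-29.  -28.1  -0.   27.1  28. ] z 18.8 (array([477. ,  21.5]), array([45.8, 58.1]), 14.3) uv [-59.2  -0.1]
far u [31.8 32.6 59.  87.1 88.1] v [-28.9 -27.9  -0.1  27.3  28.2] z 18.8 (array([592.1,  51.9]), array([56.9, 58.6]), 14.8) uv [60.  -0.6]
green u [-103.8  -96.3   -5.5   94.8   97.9] v [-45.  -44.1   0.6  43.4  44.3] 12.819709842910477
stop u [-106.1 -105.8 -100.3  -96.   -95.8] v [-34.6 -33.4  -0.7  33.   34.4] 64.56822138134729
```

Run:
```python
from st import *
q,p=state();plan(q,p,(588.9,51.8,45),105)
```

```text
t 3.83 tcp [588.4  62.1 161.3] psi 104.96 rot [-1.301e-01  9.915e-01  4.000e-04 -7.000e-04] F [-0.3  0.7 -3.2] gap 0.567 grip 65.5 q6 -1.92
move units [ 0.0027 -0.0126  0.1454] turn z -0.0002
```

{"method": "apply_moves", "body": {
  "claw": [-0.2, -0.2, -0.2, -0.2, -0.2],
  "travel": [
    [0.0027, -0.0126, 0.04],
    [0.0027, -0.0126, 0.09],
    [0.0027, -0.0126, 0.13],
    [0.0027, -0.0126, 0.1454],
    [0.0027, -0.0126, 0.1454]
  ],
  "turn": [
    [0, 0, 0],
    [0, 0, 0],
    [0, 0, 0],
    [0, 0, 0],
    [0, 0, 0]
  ]
}}

```text
t: 4.25
tcp_pos: [0.5866, 0.0529, 0.0421]
tool_rot: [-0.131, 0.991, 0.001, -0.004]
force: [0.6, -0.4, -3.3]
finger_gap: 0.568
gripper_force: 65.4
```

{"method": "apply_moves", "body": {
  "claw": [-0.2, -0.2, -0.2],
  "travel": [
    [0, 0, 0],
    [0, 0, 0],
    [0, 0, 0]
  ],
  "turn": [
    [0, 0, 0],
    [0, 0, 0],
    [0, 0, 0]
  ]
}}

```text
t: 4.5
tcp_pos: [0.5915, 0.0514, 0.0476]
tool_rot: [-0.131, 0.991, -0.001, 0.002]
force: [0.8, -0.0, -4.0]
finger_gap: 0.566
gripper_force: 65.5
```

Run:
```python
from st import *
q,p=state();plan(q,p,(588.9,51.8,21),105)
```

```text
t 4.5 tcp [591.5  51.4  47.6] psi 105.02 rot [-1.307e-01  9.914e-01 -5.000e-04  2.200e-03] F [ 0.8 -0.  -4. ] gap 0.566 grip 65.5 q6 -1.93
move units [0.003  0.0013 0.0333] turn z 0.0001
```

{"method": "apply_moves", "body": {
  "claw": [-0.2, -0.2, -0.2, -0.2, -0.2],
  "travel": [
    [0, 0, 0],
    [0, 0, 0],
    [0, 0, 0],
    [0, 0, 0],
    [0, 0, 0]
  ],
  "turn": [
    [0, 0, 0],
    [0, 0, 0],
    [0, 0, 0],
    [0, 0, 0],
    [0, 0, 0]
  ]
}}

```text
t: 4.92
tcp_pos: [0.5898, 0.051, 0.0457]
tool_rot: [-0.13, 0.991, -0.0, 0.0]
force: [-0.1, -0.6, -3.3]
finger_gap: 0.564
gripper_force: 65.5
```

Run:
```python
from st import *
q,p=state();plan(q,p,(588.9,51.8,21),105)
```

```text
t 4.92 tcp [589.8  51.   45.7] psi 104.97 rot [-1.303e-01  9.915e-01 -0.000e+00  2.000e-04] F [-0.1 -0.6 -3.3] gap 0.564 grip 65.5 q6 -1.93
move units [0.0008 0.0012 0.0308] turn z -0.0002
```

{"method": "apply_moves", "body": {
  "claw": [-0.2, -0.2, -0.2, -0.2, -0.2],
  "travel": [
    [0.0008, 0.0012, 0.008],
    [0.0008, 0.0012, 0.016],
    [0.0008, 0.0012, 0.024],
    [0.0008, 0.0012, 0.029],
    [0.0008, 0.0012, 0.0308]
  ],
  "turn": [
    [0, 0, 0],
    [0, 0, 0],
    [0, 0, 0],
    [0, 0, 0],
    [0, 0, 0]
  ]
}}

```text
t: 5.33
tcp_pos: [0.588, 0.0519, 0.0209]
tool_rot: [-0.13, 0.991, 0.0, -0.001]
force: [-5.6, 1.8, 15.8]
finger_gap: 0.564
gripper_force: 67.5
```

{"method": "apply_moves", "body": {
  "claw": [-0.2, -0.2, -0.2, -0.2, -0.2],
  "travel": [
    [0, 0, 0],
    [0, 0, 0],
    [0, 0, 0],
    [0, 0, 0],
    [0, 0, 0]
  ],
  "turn": [
    [0, 0, 0],
    [0, 0, 0],
    [0, 0, 0],
    [0, 0, 0],
    [0, 0, 0]
  ]
}}

```text
t: 5.75
tcp_pos: [0.588, 0.0519, 0.0209]
tool_rot: [-0.13, 0.991, 0.0, -0.001]
force: [-3.3, 1.0, 5.0]
finger_gap: 0.561
gripper_force: 66.4
```

Run:
```python
from st import *
q,p=state();plan(q,p,(588.9,51.8,21),105)
```

```text
t 5.75 tcp [588.   51.9  20.9] psi 104.98 rot [-1.304e-01  9.915e-01  1.000e-04 -8.000e-04] F [-3.3  1.   5. ] gap 0.561 grip 66.4 q6 -1.93
move units [-0.001  -0.0004 -0.0001] turn z -0.0001
```

{"method": "apply_moves", "body": {
  "claw": [0.3, 0.4, 0.6, 0.6, 0.6],
  "travel": [
    [0, 0, 0],
    [0, 0, 0],
    [0, 0, 0],
    [0, 0, 0],
    [0, 0, 0]
  ],
  "turn": [
    [0, 0, 0],
    [0, 0, 0],
    [0, 0, 0],
    [0, 0, 0],
    [0, 0, 0]
  ]
}}

```text
t: 6.17
tcp_pos: [0.5892, 0.0518, 0.0207]
tool_rot: [-0.13, 0.991, -0.0, 0.0]
force: [-1.1, 0.8, 0.3]
finger_gap: 0.803
gripper_force: 0.0
```

{"method": "apply_moves", "body": {
  "claw": [0.6, 0.6, 0.6, 0.6, 0.6],
  "travel": [
    [0, 0, -0.03],
    [0, 0, -0.08],
    [0, 0, -0.13],
    [0, 0, -0.175],
    [0, 0, -0.175]
  ],
  "turn": [
    [0, 0, 0],
    [0, 0, 0],
    [0, 0, 0],
    [0, 0, 0],
    [0, 0, 0]
  ]
}}

```text
t: 6.58
tcp_pos: [0.594, 0.0515, 0.1683]
tool_rot: [-0.13, 0.991, -0.002, 0.008]
force: [0.7, -0.1, 0.3]
finger_gap: 0.794
gripper_force: 0.0
```

{"method": "apply_moves", "body": {
  "claw": [0.6, 0.6, 0.6, 0.6, 0.6],
  "travel": [
    [0, 0, 0],
    [0, 0, 0],
    [0, 0, 0],
    [0, 0, 0],
    [0, 0, 0]
  ],
  "turn": [
    [0, 0, 0],
    [0, 0, 0],
    [0, 0, 0],
    [0, 0, 0],
    [0, 0, 0]
  ]
}}

```text
t: 7.0
tcp_pos: [0.5878, 0.0519, 0.159]
tool_rot: [-0.13, 0.991, 0.0, -0.002]
force: [0.2, 0.1, 0.4]
finger_gap: 0.802
gripper_force: 0.0
```

```bash
cat > m5.py <<'E'
from st import *
q,p=state();s=save("wrist","w3")
W=world(s,True)*1000;im=s["pixels"].astype(int);ok=s["depth"]>0;z=W[...,2]
c0=np.array([534.4,37.2]);a=np.radians(15);X=W[...,:2]-c0;u=X@[np.cos(a),np.sin(a)];v=X@[-np.sin(a),np.cos(a)]
m=ok&(abs(z-34.8)<3)&(u>20)&(u<100)&(abs(v)<45)&(im[...,0]>im[...,2]+30)
r=cv2.minAreaRect(np.stack([u[m],v[m]],1).astype(np.float32));print("brass uv",r,np.median(z[m]))
sat=im.max(2)-im.min(2)
m=ok&(sat<30)&(z>14)&(z<24)&(u<-25)&(u>-92)&(abs(v)<40);m=cv2.morphologyEx(m.astype(np.uint8),cv2.MORPH_OPEN,np.ones((5,5)))>0
print("near",cv2.minAreaRect(np.stack([u[m],v[m]],1).astype(np.float32)))
# red block
red=ok&(im[...,0]>im[...,1]+60)&(abs(im[...,1]-im[...,2])<35)&(np.hypot(W[...,0]-584.5,W[...,1]-388)<45)&(z>5)
print("red n",red.sum(),rect(W[red]/1000) if red.sum()>20 else "")
plan(q,p,(584.5,387.5,180),66.5)
E
python3 m5.py
```

```text
t 7.0 tcp [587.8  51.9 159. ] psi 104.97 rot [-1.303e-01  9.915e-01  4.000e-04 -1.700e-03] F [0.2 0.1 0.4] gap 0.802 grip 0.0 q6 -1.93
brass uv ((59.17719268798828, 0.022718429565429688), (50.69283676147461, 49.708946228027344), 0.15458588302135468) 34.79710998596704
near ((-63.00480270385742, -0.1064300537109375), (78.20655059814453, 52.07456588745117), 89.90888214111328)
red n 411 (array([584.9, 387.9]), array([43.5, 36.3]), 66.7)
move units [-0.1044  0.4063 -0.0262] turn z 0.2137
```

{"method": "apply_moves", "body": {
  "claw": [0.6, 0.6, 0.6, 0.6, 0.6],
  "travel": [
    [-0.012, 0.05, 0],
    [-0.024, 0.1, 0],
    [-0.036, 0.15, 0],
    [-0.048, 0.2, 0],
    [-0.06, 0.25, 0]
  ],
  "turn": [
    [0, 0, 0],
    [0, 0, 0],
    [0, 0, 0],
    [0, 0, 0],
    [0, 0, 0]
  ]
}}

```text
t: 7.47
tcp_pos: [0.5829, 0.2591, 0.1599]
tool_rot: [-0.13, 0.992, -0.0, -0.001]
force: [0.8, -0.1, 0.1]
finger_gap: 0.798
gripper_force: 0.0
```

{"method": "apply_moves", "body": {
  "claw": [0.6, 0.6, 0.6, 0.6, 0.6],
  "travel": [
    [-0.012, 0.045, 0.02],
    [-0.024, 0.09, 0.04],
    [-0.036, 0.13, 0.06],
    [-0.0444, 0.15, 0.07],
    [-0.0444, 0.1563, 0.08]
  ],
  "turn": [
    [0, 0, 0.038],
    [0, 0, 0.076],
    [0, 0, 0.114],
    [0, 0, 0.152],
    [0, 0, 0.19]
  ]
}}

```text
t: 7.88
tcp_pos: [0.5847, 0.3912, 0.0945]
tool_rot: [0.168, 0.986, 0.0, -0.0]
force: [0.5, -0.3, 0.2]
finger_gap: 0.803
gripper_force: 0.0
```

{"method": "apply_moves", "body": {
  "claw": [0.6, 0.6, 0.6, 0.6, 0.6],
  "travel": [
    [0, 0, 0],
    [0, 0, 0],
    [0, 0, 0],
    [0, 0, 0],
    [0, 0, 0]
  ],
  "turn": [
    [0, 0, 0.0237],
    [0, 0, 0.0237],
    [0, 0, 0.0237],
    [0, 0, 0.0237],
    [0, 0, 0.0237]
  ]
}}

```text
t: 8.3
tcp_pos: [0.5859, 0.387, 0.097]
tool_rot: [0.203, 0.979, 0.0, 0.0]
force: [0.0, -0.3, -0.2]
finger_gap: 0.796
gripper_force: 0.0
```

{"method": "apply_moves", "body": {
  "claw": [0.6, 0.6, 0.6],
  "travel": [
    [0, 0, 0],
    [0, 0, 0],
    [0, 0, 0]
  ],
  "turn": [
    [0, 0, 0],
    [0, 0, 0],
    [0, 0, 0]
  ]
}}

```text
t: 8.55
tcp_pos: [0.5857, 0.3872, 0.0971]
tool_rot: [0.204, 0.979, 0.0, 0.0]
force: [-0.1, -0.2, 0.5]
finger_gap: 0.801
gripper_force: 0.0
```

```bash
cat > m6.py <<'E'
from st import *
q,p=state();s=save("wrist","w4")
W=world(s,True)*1000;im=s["pixels"].astype(int);ok=s["depth"]>0;z=W[...,2]
r=np.hypot(W[...,0]-584.7,W[...,1]-388)
m=ok&(r<40)&(z>6)&(z<34)
T=W[m];print("red",rect(T/1000),len(T),"z",np.percentile(T[:,2],95))
plan(q,p,(584.7,388,4),66.6)
E
python3 m6.py
```

```text
t 8.55 tcp [585.7 387.2  97.1] psi 66.51 rot [2.036e-01 9.791e-01 1.000e-04 2.000e-04] F [-0.1 -0.2  0.5] gap 0.801 grip 0.0 q6 -0.74
red (array([584.8, 388.7]), array([40.5, 37.4]), 66.5) 2799 z 28.527177720954846
move units [0.0016 0.0004 0.1163] turn z -0.0005
```

View pics/w4.png

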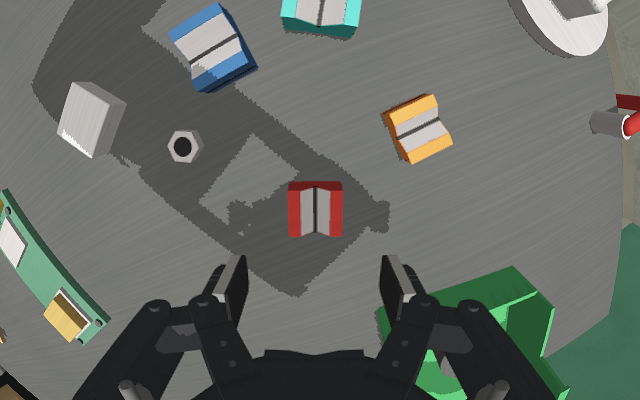

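Red is at (315,209), its groove in line with the view and the open fingers either side of it. I go down and grip.

{"method": "apply_moves", "body": {
  "claw": [0.6, 0.6, 0.4, 0.4, 0.4],
  "travel": [
    [0.0016, 0.0008, 0.03],
    [0.0016, 0.0008, 0.06],
    [0.0016, 0.0008, 0.09],
    [0.0016, 0.0008, 0.11],
    [0.0016, 0.0008, 0.1163]
  ],
  "turn": [
    [0, 0, 0],
    [0, 0, 0],
    [0, 0, 0],
    [0, 0, 0],
    [0, 0, 0]
  ]
}}

```text
t: 9.02
tcp_pos: [0.5825, 0.3875, 0.0004]
tool_rot: [0.204, 0.979, -0.002, -0.002]
force: [-0.4, -0.1, 0.2]
finger_gap: 0.696
gripper_force: 0.0
```

{"method": "apply_moves", "body": {
  "claw": [0.3, 0.3, 0.2, 0, -0.4],
  "newtons": 40,
  "travel": [
    [0, 0, 0],
    [0, 0, 0],
    [0, 0, 0],
    [0, 0, 0],
    [0, 0, 0]
  ],
  "turn": [
    [0, 0, 0],
    [0, 0, 0],
    [0, 0, 0],
    [0, 0, 0],
    [0, 0, 0]
  ]
}}

```text
t: 9.43
tcp_pos: [0.5858, 0.3891, 0.0057]
tool_rot: [0.204, 0.979, 0.001, 0.001]
force: [-0.3, -0.7, -1.1]
finger_gap: 0.46
gripper_force: 41.7
```

{"method": "apply_moves", "body": {
  "claw": [-0.4, -0.4, -0.4, -0.4],
  "newtons": 60,
  "travel": [
    [0, 0, 0],
    [0, 0, 0],
    [0, 0, 0],
    [0, 0, 0]
  ],
  "turn": [
    [0, 0, 0],
    [0, 0, 0],
    [0, 0, 0],
    [0, 0, 0]
  ]
}}

```text
t: 9.77
tcp_pos: [0.5859, 0.3891, 0.0057]
tool_rot: [0.203, 0.979, 0.001, 0.001]
force: [-0.3, -0.6, 6.5]
finger_gap: 0.455
gripper_force: 61.3
```

Run:
```python
from st import *
q,p=state();plan(q,p,(591.9,52.6,165),105)
```

```text
t 9.77 tcp [585.9 389.1   5.7] psi 66.52 rot [0.2035 0.9791 0.001  0.0014] F [-0.3 -0.6  6.5] gap 0.455 grip 61.3 q6 -0.73
move units [-0.1746 -0.3828 -0.1991] turn z -0.2138
```

{"method": "apply_moves", "body": {
  "claw": [-0.4, -0.4, -0.4, -0.4, -0.4],
  "travel": [
    [0, 0, -0.02],
    [0, 0, -0.06],
    [0, 0, -0.11],
    [0, 0, -0.16],
    [0, 0, -0.2]
  ],
  "turn": [
    [0, 0, 0],
    [0, 0, 0],
    [0, 0, 0],
    [0, 0, 0],
    [0, 0, 0]
  ]
}}

```text
t: 10.18
tcp_pos: [0.5846, 0.3886, 0.167]
tool_rot: [0.204, 0.979, 0.0, 0.001]
force: [0.9, 0.3, -2.6]
finger_gap: 0.457
gripper_force: 61.0
```

{"method": "apply_moves", "body": {
  "claw": [-0.4, -0.4, -0.4, -0.4, -0.4],
  "travel": [
    [-0.02, -0.045, 0],
    [-0.04, -0.09, 0],
    [-0.06, -0.135, 0],
    [-0.08, -0.18, 0],
    [-0.1, -0.22, 0]
  ],
  "turn": [
    [0, 0, 0],
    [0, 0, 0],
    [0, 0, 0],
    [0, 0, 0],
    [0, 0, 0]
  ]
}}

```text
t: 10.6
tcp_pos: [0.5863, 0.1932, 0.1642]
tool_rot: [0.203, 0.979, -0.0, -0.001]
force: [0.9, 0.8, -1.6]
finger_gap: 0.455
gripper_force: 61.0
```

{"method": "apply_moves", "body": {
  "claw": [-0.4, -0.4, -0.4, -0.4, -0.4],
  "travel": [
    [-0.02, -0.04, 0],
    [-0.04, -0.08, 0],
    [-0.06, -0.12, 0],
    [-0.07, -0.15, 0],
    [-0.0746, -0.1628, 0]
  ],
  "turn": [
    [0, 0, -0.038],
    [0, 0, -0.076],
    [0, 0, -0.114],
    [0, 0, -0.152],
    [0, 0, -0.19]
  ]
}}

```text
t: 11.02
tcp_pos: [0.59, 0.0482, 0.1641]
tool_rot: [-0.095, 0.996, -0.001, -0.0]
force: [-0.5, 0.6, -2.6]
finger_gap: 0.456
gripper_force: 61.1
```

{"method": "apply_moves", "body": {
  "claw": [-0.4, -0.4, -0.4, -0.4, -0.4],
  "travel": [
    [0, 0, 0],
    [0, 0, 0],
    [0, 0, 0],
    [0, 0, 0],
    [0, 0, 0]
  ],
  "turn": [
    [0, 0, -0.0238],
    [0, 0, -0.0238],
    [0, 0, -0.0238],
    [0, 0, -0.0238],
    [0, 0, -0.0238]
  ]
}}

```text
t: 11.43
tcp_pos: [0.5904, 0.0527, 0.1638]
tool_rot: [-0.13, 0.991, 0.0, -0.0]
force: [-0.6, 0.2, -2.1]
finger_gap: 0.454
gripper_force: 61.1
```

{"method": "apply_moves", "body": {
  "claw": [-0.4, -0.4, -0.4, -0.4],
  "travel": [
    [0, 0, 0],
    [0, 0, 0],
    [0, 0, 0],
    [0, 0, 0]
  ],
  "turn": [
    [0, 0, 0],
    [0, 0, 0],
    [0, 0, 0],
    [0, 0, 0]
  ]
}}

```text
t: 11.77
tcp_pos: [0.5906, 0.0523, 0.1637]
tool_rot: [-0.131, 0.991, 0.0, -0.0]
force: [0.8, -0.2, -1.6]
finger_gap: 0.45
gripper_force: 61.1
```

```bash
cat > m7.py <<'E'
from st import *
q,p=state();s=save("wrist","w5")
W=world(s,True)*1000;im=s["pixels"].astype(int);ok=s["depth"]>0;z=W[...,2]
c=q["tcp_pos"]*1000
a=np.radians(15);X=W[...,:2]-c[:2];u=X@[np.cos(a),np.sin(a)];v=X@[-np.sin(a),np.cos(a)]
m=ok&(abs(u)<40)&(abs(v)<19.0)&(z>c[2]+2)&(z<c[2]+32)
Q=np.stack([u[m],v[m],z[m]-c[2]],1);top=Q[:,2].max()
T=Q[Q[:,2]>np.percentile(Q[:,2],99)-4]
print("held red u range",np.percentile(T[:,0],[1,99]).round(1),"v",np.percentile(T[:,1],[1,99]).round(1),"z",np.percentile(Q[:,2],[50,99]).round(1),len(Q))
for vv in range(-18,19,4):
    k=abs(Q[:,1]-vv)<2
    if k.sum()>5:print(vv,"u",np.percentile(Q[k,0],[1,99]).round(1),"z",np.percentile(Q[k,2],90).round(1))
plan(q,p,(591.9,52.6,60),105)
E
python3 m7.py
```

```text
t 11.77 tcp [590.6  52.3 163.7] psi 105.01 rot [-0.1306  0.9914  0.     -0.    ] F [ 0.8 -0.2 -1.6] gap 0.45 grip 61.1 q6 -1.93
held red u range [-19.   16.6] v [-18.7  18.8] z [19.3 23.2] 6330
-18 u [-19.3  16.5] z 22.9
-14 u [-19.3  16.8] z 22.8
-10 u [-19.2  16.2] z 22.4
-6 u [-19.2  16.6] z 19.0
-2 u [-19.3  17.2] z 15.2
2 u [-19.2  16.8] z 15.2
6 u [-19.2  16.2] z 19.2
10 u [-19.2  16.6] z 22.3
14 u [-19.2  16.5] z 22.7
18 u [-19.2  16.6] z 22.7
move units [-0.0017 -0.      0.1296] turn z 0.0001
```

View pics/w5.png

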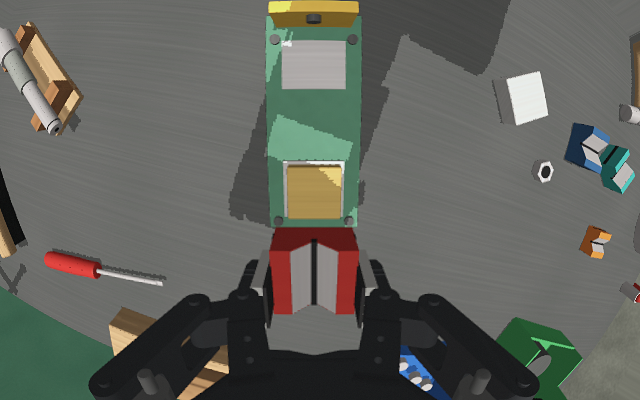

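Red is held squarely at (315,270) and the packing is centred on the far pad at (314,192). I bring red over it.

{"method": "apply_moves", "body": {
  "claw": [-0.4, -0.4, -0.4, -0.4, -0.4],
  "travel": [
    [-0.0032, 0, 0.04],
    [-0.0032, 0, 0.08],
    [-0.0032, 0, 0.115],
    [-0.0032, 0, 0.135],
    [-0.0032, 0, 0.1421]
  ],
  "turn": [
    [0, 0, 0],
    [0, 0, 0],
    [0, 0, 0],
    [0, 0, 0],
    [0, 0, 0]
  ]
}}

```text
t: 12.23
tcp_pos: [0.591, 0.0528, 0.047]
tool_rot: [-0.13, 0.991, 0.001, -0.003]
force: [-0.3, -0.2, -2.2]
finger_gap: 0.453
gripper_force: 61.0
```

{"method": "apply_moves", "body": {
  "claw": [-0.4, -0.4, -0.4, -0.4, -0.4],
  "travel": [
    [0, 0, 0],
    [0, 0, 0],
    [0, 0, 0],
    [0, 0, 0],
    [0, 0, 0]
  ],
  "turn": [
    [0, 0, 0],
    [0, 0, 0],
    [0, 0, 0],
    [0, 0, 0],
    [0, 0, 0]
  ]
}}

```text
t: 12.65
tcp_pos: [0.594, 0.0526, 0.0514]
tool_rot: [-0.131, 0.991, -0.0, 0.001]
force: [-0.5, -0.1, -1.9]
finger_gap: 0.457
gripper_force: 61.0
```

{"method": "apply_moves", "body": {
  "claw": [-0.4, -0.4, -0.4, -0.4, -0.4],
  "travel": [
    [0, 0, 0],
    [0, 0, 0],
    [0, 0, 0],
    [0, 0, 0],
    [0, 0, 0]
  ],
  "turn": [
    [0, 0, 0],
    [0, 0, 0],
    [0, 0, 0],
    [0, 0, 0],
    [0, 0, 0]
  ]
}}

```text
t: 13.07
tcp_pos: [0.5931, 0.0526, 0.0501]
tool_rot: [-0.13, 0.991, 0.0, 0.0]
force: [-1.4, -1.0, -2.8]
finger_gap: 0.459
gripper_force: 61.0
```

Run:
```python
from st import *
q,p=state();plan(q,p,(593.1,52.9,39.7),105)
```

```text
t 13.07 tcp [593.1  52.6  50.1] psi 104.99 rot [-0.1305  0.9915  0.      0.    ] F [-1.4 -1.  -2.8] gap 0.459 grip 61.0 q6 -1.93
move units [-0.0001  0.0003  0.013 ] turn z -0.0
```

{"method": "apply_moves", "body": {
  "claw": [-0.4, -0.4, -0.4, -0.4, -0.4],
  "travel": [
    [0, 0.0003, 0.004],
    [0, 0.0003, 0.008],
    [0, 0.0003, 0.011],
    [0, 0.0003, 0.0128],
    [0, 0.0003, 0.0132]
  ],
  "turn": [
    [0, 0, 0],
    [0, 0, 0],
    [0, 0, 0],
    [0, 0, 0],
    [0, 0, 0]
  ]
}}

```text
t: 13.48
tcp_pos: [0.5927, 0.0529, 0.0397]
tool_rot: [-0.131, 0.991, 0.0, -0.0]
force: [-2.3, -0.0, 4.4]
finger_gap: 0.456
gripper_force: 61.7
```

{"method": "apply_moves", "body": {
  "claw": [-0.4, -0.4, -0.4, -0.4, -0.4],
  "travel": [
    [0, 0, 0],
    [0, 0, 0],
    [0, 0, 0],
    [0, 0, 0],
    [0, 0, 0]
  ],
  "turn": [
    [0, 0, 0],
    [0, 0, 0],
    [0, 0, 0],
    [0, 0, 0],
    [0, 0, 0]
  ]
}}

```text
t: 13.9
tcp_pos: [0.5927, 0.0529, 0.0397]
tool_rot: [-0.131, 0.991, 0.0, -0.0]
force: [-3.2, 0.5, 5.5]
finger_gap: 0.451
gripper_force: 61.8
```

Seated. I release, lift and check.

{"method": "apply_moves", "body": {
  "claw": [0.1, 0.2, 0.4, 0.6, 0.6],
  "travel": [
    [0, 0, 0],
    [0, 0, 0],
    [0, 0, 0],
    [0, 0, 0],
    [0, 0, 0]
  ],
  "turn": [
    [0, 0, 0],
    [0, 0, 0],
    [0, 0, 0],
    [0, 0, 0],
    [0, 0, 0]
  ]
}}

```text
t: 14.32
tcp_pos: [0.5933, 0.0529, 0.0393]
tool_rot: [-0.13, 0.991, -0.0, 0.0]
force: [0.6, -0.3, -0.2]
finger_gap: 0.8
gripper_force: 0.0
```

{"method": "apply_moves", "body": {
  "claw": [0.6, 0.6, 0.6, 0.6, 0.6],
  "travel": [
    [0, 0, -0.03],
    [0, 0, -0.08],
    [0, 0, -0.13],
    [0, 0, -0.16],
    [0, 0, -0.16]
  ],
  "turn": [
    [0, 0, 0],
    [0, 0, 0],
    [0, 0, 0],
    [0, 0, 0],
    [0, 0, 0]
  ]
}}

```text
t: 14.73
tcp_pos: [0.5972, 0.0526, 0.1736]
tool_rot: [-0.131, 0.991, -0.001, 0.006]
force: [0.4, -1.2, 1.1]
finger_gap: 0.798
gripper_force: 0.0
```

{"method": "apply_moves", "body": {
  "claw": [0.6, 0.6, 0.6, 0.6, 0.6],
  "travel": [
    [0, 0, 0],
    [0, 0, 0],
    [0, 0, 0],
    [0, 0, 0],
    [0, 0, 0]
  ],
  "turn": [
    [0, 0, 0],
    [0, 0, 0],
    [0, 0, 0],
    [0, 0, 0],
    [0, 0, 0]
  ]
}}

```text
t: 15.15
tcp_pos: [0.5922, 0.0529, 0.1659]
tool_rot: [-0.13, 0.991, 0.0, -0.002]
force: [-0.6, -0.2, 0.3]
finger_gap: 0.8
gripper_force: 0.0
```

```bash
cat > m8.py <<'E'
from st import *
import sys
q,p=state();s=save("wrist",sys.argv[1])
W=world(s,True)*1000;im=s["pixels"].astype(int);ok=s["depth"]>0;z=W[...,2]
c0=np.array([534.4,37.2]);a=np.radians(15);X=W[...,:2]-c0;u=X@[np.cos(a),np.sin(a)];v=X@[-np.sin(a),np.cos(a)]
R,G,B=im[...,0],im[...,1],im[...,2]
def fit(n,m):
    if m.sum()>20:r=cv2.minAreaRect(np.stack([u[m],v[m]],1).astype(np.float32));print(n,np.round(r[0],1),np.round(r[1],1),round(r[2],1),"z",np.percentile(z[m],[50,95]).round(1),m.sum())
near=ok&(abs(v)<42)
fit("red top",near&(u>25)&(u<95)&(abs(z-61.5)<3)&(R>G+50))
fit("blue top",near&(u<-25)&(u>-94)&(abs(z-57)<3)&(B>R+40))
fit("brass",near&(u>20)&(u<100)&(abs(z-34.8)<2.5)&(R>B+30)&(G>B+20))
d=np.hypot(W[...,0]-444.5,W[...,1]-371)<42;fit("blue loose",ok&d&(z>6)&(z<44))
m=ok&d&(z>6)&(z<44)
if m.sum()>20:print("world",rect(W[m]/1000))
E
python3 m8.py w6; python3 -c "
from st import *
q,p=state();plan(q,p,(444.4,370.8,110),182)"
```

```text
t 15.15 tcp [592.2  52.9 165.9] psi 104.99 rot [-1.305e-01  9.915e-01  4.000e-04 -1.500e-03] F [-0.6 -0.2  0.3] gap 0.8 grip 0.0 q6 -1.93
red top [59.3 -0.1] [35.8 40.4] 0.5 z [61.8 62.8] 894
brass [58.8  0. ] [49.9 49.3] 89.8 z [34.7 35.9] 712
blue loose [ -0.7 345.4] [44.  51.1] 78.0 z [29.2 39.1] 1345
world (array([444.3, 370.7]), array([51.1, 44. ]), 3.0)
t 15.2 tcp [592.4  52.9 166.2] psi 104.99 rot [-1.305e-01  9.915e-01  3.000e-04 -1.200e-03] F [ 0.6 -0.2  0.4] gap 0.802 grip 0.0 q6 -1.93
move units [0.0759 0.4317 0.0702] turn z -0.4278
```

{"method": "apply_moves", "body": {
  "claw": [0.6, 0.6, 0.6, 0.6, 0.6],
  "travel": [
    [0.008, 0.044, 0],
    [0.016, 0.088, 0],
    [0.024, 0.132, 0],
    [0.032, 0.176, 0],
    [0.04, 0.22, 0]
  ],
  "turn": [
    [0, 0, 0],
    [0, 0, 0],
    [0, 0, 0],
    [0, 0, 0],
    [0, 0, 0]
  ]
}}

```text
t: 15.62
tcp_pos: [0.5156, 0.2157, 0.1669]
tool_rot: [-0.13, 0.991, -0.0, -0.001]
force: [-0.4, -0.4, 0.6]
finger_gap: 0.801
gripper_force: 0.0
```

{"method": "apply_moves", "body": {
  "claw": [0.6, 0.6, 0.6, 0.6, 0.6],
  "travel": [
    [0.007, 0.044, 0],
    [0.014, 0.088, 0],
    [0.021, 0.132, 0],
    [0.028, 0.176, 0],
    [0.0359, 0.2117, 0]
  ],
  "turn": [
    [0, 0, -0.038],
    [0, 0, -0.076],
    [0, 0, -0.114],
    [0, 0, -0.152],
    [0, 0, -0.19]
  ]
}}

```text
t: 16.03
tcp_pos: [0.4438, 0.3729, 0.167]
tool_rot: [-0.419, 0.908, 0.0, -0.0]
force: [0.4, 0.4, -0.1]
finger_gap: 0.798
gripper_force: 0.0
```

{"method": "apply_moves", "body": {
  "claw": [0.6, 0.6, 0.6, 0.6, 0.6],
  "travel": [
    [0, 0, 0.01],
    [0, 0, 0.02],
    [0, 0, 0.04],
    [0, 0, 0.06],
    [0, 0, 0.07]
  ],
  "turn": [
    [0, 0, -0.038],
    [0, 0, -0.076],
    [0, 0, -0.114],
    [0, 0, -0.152],
    [0, 0, -0.19]
  ]
}}

```text
t: 16.45
tcp_pos: [0.4438, 0.3704, 0.1093]
tool_rot: [-0.668, 0.745, 0.0, -0.002]
force: [0.3, -0.2, -0.4]
finger_gap: 0.799
gripper_force: 0.0
```

{"method": "apply_moves", "body": {
  "claw": [0.6, 0.6, 0.6, 0.6, 0.6],
  "travel": [
    [0, 0, 0],
    [0, 0, 0],
    [0, 0, 0],
    [0, 0, 0],
    [0, 0, 0]
  ],
  "turn": [
    [0, 0, -0.03],
    [0, 0, -0.0495],
    [0, 0, -0.0495],
    [0, 0, -0.0495],
    [0, 0, -0.0495]
  ]
}}

```text
t: 16.87
tcp_pos: [0.445, 0.3707, 0.1113]
tool_rot: [0.721, -0.693, -0.0, 0.0]
force: [-0.4, -0.8, -0.2]
finger_gap: 0.799
gripper_force: 0.0
```

{"method": "apply_moves", "body": {
  "claw": [0.6, 0.6, 0.6, 0.6, 0.6],
  "travel": [
    [0, 0, 0],
    [0, 0, 0],
    [0, 0, 0],
    [0, 0, 0],
    [0, 0, 0]
  ],
  "turn": [
    [0, 0, 0],
    [0, 0, 0],
    [0, 0, 0],
    [0, 0, 0],
    [0, 0, 0]
  ]
}}

```text
t: 17.28
tcp_pos: [0.445, 0.3708, 0.1116]
tool_rot: [0.721, -0.693, 0.0, -0.0]
force: [0.8, -0.6, 0.3]
finger_gap: 0.803
gripper_force: 0.0
```

```bash
python3 m8.py w7; python3 -c "
from st import *
q,p=state();plan(q,p%360,(444.4,370.8,8),182.3)"
```

```text
t 17.28 tcp [445.  370.8 111.6] psi -177.7 rot [ 7.211e-01 -6.928e-01  0.000e+00 -1.000e-04] F [ 0.8 -0.6  0.3] gap 0.803 grip 0.0 q6 -2.68
blue loose [ -0.8 345.8] [41.5 50.7] 77.5 z [34.5 39.4] 3858
world (array([444.1, 371. ]), array([50.7, 41.5]), 2.5)
t 17.33 tcp [445.  370.8 111.6] psi -177.7 rot [ 7.212e-01 -6.928e-01  0.000e+00 -1.000e-04] F [-0.5  0.9 -0.7] gap 0.803 grip 0.0 q6 -2.68
move units [-0.      0.0008  0.1295] turn z 0.0
```

View pics/w7.png

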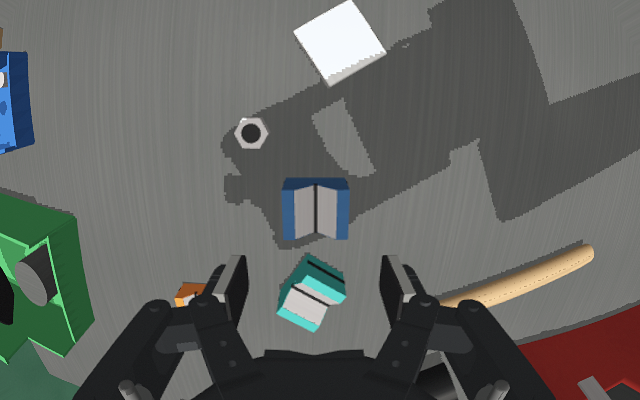

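Blue is at (316,208), groove in line with the view. Teal at (312,292) is clear of the fingers' way down.

{"method": "apply_moves", "body": {
  "claw": [0.6, 0.6, 0.6, 0.6, 0.6],
  "travel": [
    [0, 0.0008, 0.03],
    [0, 0.0008, 0.07],
    [0, 0.0008, 0.1],
    [0, 0.0008, 0.12],
    [0, 0.0008, 0.1295]
  ],
  "turn": [
    [0, 0, 0],
    [0, 0, 0],
    [0, 0, 0],
    [0, 0, 0],
    [0, 0, 0]
  ]
}}

```text
t: 17.75
tcp_pos: [0.4431, 0.37, 0.0055]
tool_rot: [0.721, -0.693, -0.001, 0.002]
force: [-0.2, 0.2, 0.2]
finger_gap: 0.794
gripper_force: 0.0
```

{"method": "apply_moves", "body": {
  "claw": [0.6, 0.5, 0.4, 0.2, -0.2],
  "newtons": 40,
  "travel": [
    [0, 0, 0],
    [0, 0, 0],
    [0, 0, 0],
    [0, 0, 0],
    [0, 0, 0]
  ],
  "turn": [
    [0, 0, 0],
    [0, 0, 0],
    [0, 0, 0],
    [0, 0, 0],
    [0, 0, 0]
  ]
}}

```text
t: 18.17
tcp_pos: [0.4447, 0.3711, 0.0094]
tool_rot: [0.721, -0.693, 0.0, -0.001]
force: [-1.1, -0.1, 4.7]
finger_gap: 0.577
gripper_force: 44.3
```

{"method": "apply_moves", "body": {
  "claw": [-0.2, -0.2, -0.2, -0.2],
  "newtons": 70,
  "travel": [
    [0, 0, 0],
    [0, 0, 0],
    [0, 0, 0],
    [0, 0, 0]
  ],
  "turn": [
    [0, 0, 0],
    [0, 0, 0],
    [0, 0, 0],
    [0, 0, 0]
  ]
}}

```text
t: 18.5
tcp_pos: [0.4448, 0.3712, 0.0095]
tool_rot: [0.721, -0.693, 0.0, -0.001]
force: [-1.2, 0.1, 6.5]
finger_gap: 0.572
gripper_force: 73.3
```

Run:
```python
from st import *
q,p=state();p%=360
# target: above near seat
plan(q,p,(534.4-59.5*.966,37.2-59.5*.2588,165),105)
```

```text
t 18.5 tcp [444.8 371.2   9.5] psi -177.7 rot [ 7.212e-01 -6.927e-01  2.000e-04 -9.000e-04] F [-1.2  0.1  6.5] gap 0.572 grip 73.3 q6 -2.68
move units [ 0.438  -0.0226 -0.1944] turn z 0.4295
```

{"method": "apply_moves", "body": {
  "claw": [-0.2, -0.2, -0.2, -0.2, -0.2],
  "travel": [
    [0, 0, -0.02],
    [0, 0, -0.06],
    [0, 0, -0.11],
    [0, 0, -0.16],
    [0, 0, -0.1944]
  ],
  "turn": [
    [0, 0, 0],
    [0, 0, 0],
    [0, 0, 0],
    [0, 0, 0],
    [0, 0, 0]
  ]
}}

```text
t: 18.92
tcp_pos: [0.4449, 0.3711, 0.1664]
tool_rot: [0.721, -0.693, 0.001, -0.002]
force: [0.6, 0.3, -3.0]
finger_gap: 0.571
gripper_force: 74.5
```

{"method": "apply_moves", "body": {
  "claw": [-0.2, -0.2, -0.2, -0.2, -0.2],
  "travel": [
    [0.04, 0, 0],
    [0.08, 0, 0],
    [0.13, 0, 0],
    [0.18, 0, 0],
    [0.22, 0, 0]
  ],
  "turn": [
    [0, 0, 0],
    [0, 0, 0],
    [0, 0, 0],
    [0, 0, 0],
    [0, 0, 0]
  ]
}}

```text
t: 19.33
tcp_pos: [0.4434, 0.2161, 0.1611]
tool_rot: [0.709, -0.704, 0.02, 0.011]
force: [-0.2, 0.3, -4.0]
finger_gap: 0.574
gripper_force: 74.3
```

{"method": "apply_moves", "body": {
  "claw": [-0.2, -0.2, -0.2, -0.2, -0.2],
  "travel": [
    [0.045, -0.005, 0],
    [0.09, -0.01, 0],
    [0.135, -0.015, 0],
    [0.18, -0.02, 0],
    [0.218, -0.0226, 0]
  ],
  "turn": [
    [0, 0, 0.038],
    [0, 0, 0.076],
    [0, 0, 0.114],
    [0, 0, 0.152],
    [0, 0, 0.19]
  ]
}}

```text
t: 19.75
tcp_pos: [0.4641, 0.0426, 0.1689]
tool_rot: [-0.469, 0.883, -0.022, -0.004]
force: [2.0, 0.1, -4.4]
finger_gap: 0.577
gripper_force: 74.3
```

{"method": "apply_moves", "body": {
  "claw": [-0.2, -0.2, -0.2, -0.2, -0.2],
  "travel": [
    [0, 0, 0],
    [0, 0, 0],
    [0, 0, 0],
    [0, 0, 0],
    [0, 0, 0]
  ],
  "turn": [
    [0, 0, 0.038],
    [0, 0, 0.076],
    [0, 0, 0.114],
    [0, 0, 0.152],
    [0, 0, 0.19]
  ]
}}

```text
t: 20.17
tcp_pos: [0.4635, 0.0445, 0.1686]
tool_rot: [-0.189, 0.982, -0.022, 0.002]
force: [-0.2, 1.0, -4.4]
finger_gap: 0.575
gripper_force: 74.3
```

{"method": "apply_moves", "body": {
  "claw": [-0.2, -0.2, -0.2, -0.2, -0.2],
  "travel": [
    [0, 0, 0],
    [0, 0, 0],
    [0, 0, 0],
    [0, 0, 0],
    [0, 0, 0]
  ],
  "turn": [
    [0, 0, 0.03],
    [0, 0, 0.0495],
    [0, 0, 0.0495],
    [0, 0, 0.0495],
    [0, 0, 0.0495]
  ]
}}

```text
t: 20.58
tcp_pos: [0.4638, 0.0448, 0.1687]
tool_rot: [-0.116, 0.993, -0.022, 0.004]
force: [-0.1, -0.2, -4.5]
finger_gap: 0.568
gripper_force: 74.3
```

{"method": "apply_moves", "body": {
  "claw": [-0.2, -0.2, -0.2, -0.2, -0.2],
  "travel": [
    [0, 0, 0],
    [0, 0, 0],
    [0, 0, 0],
    [0, 0, 0],
    [0, 0, 0]
  ],
  "turn": [
    [0, 0, 0],
    [0, 0, 0],
    [0, 0, 0],
    [0, 0, 0],
    [0, 0, 0]
  ]
}}

```text
t: 21.0
tcp_pos: [0.4642, 0.0447, 0.1688]
tool_rot: [-0.115, 0.993, -0.022, 0.004]
force: [0.4, -0.5, -4.2]
finger_gap: 0.575
gripper_force: 74.3
```

```bash
sed -i 's/"w5"/"w8"/;s/<19.0/<24/;s/z<c\[2\]+32/z<c[2]+36/' m7.py; sed -i '$d' m7.py
cat >> m7.py <<'E'
plan(q,p,(534.4-59.5*.966,37.2-59.5*.2588,45),105)
E
python3 m7.py
```

```text
t 21.0 tcp [464.2  44.7 168.8] psi 103.24 rot [-0.1152  0.9931 -0.0217  0.0044] F [ 0.4 -0.5 -4.2] gap 0.575 grip 74.3 q6 -1.88
held red u range [-20.1  19.9] v [-23.6  23.8] z [23.8 32. ] 9720
-18 u [-20.6  19.5] z 30.8
-14 u [-20.5  19. ] z 30.3
-10 u [-20.3  19.3] z 27.1
-6 u [-20.3  19.6] z 22.7
-2 u [-20.1  19.5] z 18.4
2 u [-20.   19.6] z 16.7
6 u [-19.8  20.1] z 20.2
10 u [-19.7  19.8] z 24.0
14 u [-19.6  19.8] z 27.6
18 u [-19.6  20.3] z 29.1
move units [-0.009  -0.0316  0.1547] turn z -0.0098
```

View pics/w8.png

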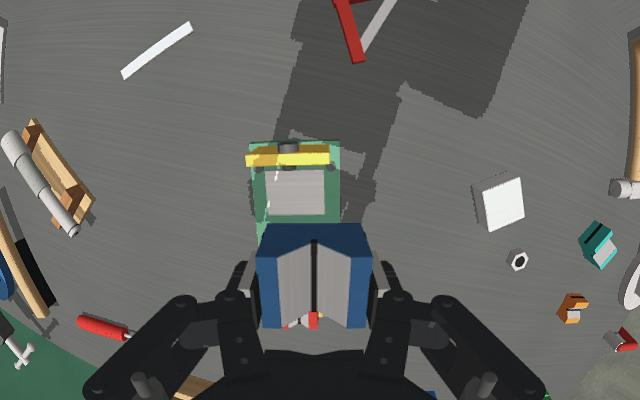

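Blue is held at (314,272), but the tool has picked up a tilt of about 2.5°. I compute a full correction.

```bash
cat >> st.py <<'E'
from scipy.spatial.transform import Rotation as Ro
def fplan(q,tgt,psit):
    a=np.radians(psit);R=Ro.from_quat(q["tool_rot"]).as_matrix()
    Rt=np.array([[-np.sin(a),np.cos(a),0],[np.cos(a),np.sin(a),0],[0,0,-1]])
    if abs(np.linalg.det(Rt)-1)>1e-6: Rt=np.array([[-np.sin(a),np.cos(a),0],[np.cos(a),np.sin(a),0],[0,0,-1.]]).T
    Rt=np.column_stack([[-np.sin(a),np.cos(a),0],[np.cos(a),np.sin(a),0],[0,0,-1.]])
    rv=Ro.from_matrix(R.T@Rt).as_rotvec()/np.pi
    d=R.T@(np.array(tgt)/1000-q["tcp_pos"])/.8
    print("travel",d.round(4),"turn",rv.round(4))
E
python3 - <<'E'
from st import *
q,p=state();fplan(q,(476.9,21.8,165),105)
E
```

```text
t 21.05 tcp [464.2  44.8 168.8] psi 103.24 rot [-0.1152  0.9931 -0.0217  0.0045] F [ 0.5 -0.1 -4.2] gap 0.577 grip 74.3 q6 -1.88
travel [-0.0089 -0.0313  0.0062] turn [-0.0141  0.001  -0.0098]
```

{"method": "apply_moves", "body": {
  "claw": [-0.2, -0.2, -0.2, -0.2, -0.2],
  "travel": [
    [-0.0089, -0.0313, 0.0062],
    [-0.0089, -0.0313, 0.0062],
    [-0.0089, -0.0313, 0.0062],
    [-0.0089, -0.0313, 0.0062],
    [-0.0089, -0.0313, 0.0062]
  ],
  "turn": [
    [-0.0141, 0.001, -0.0098],
    [-0.0141, 0.001, -0.0098],
    [-0.0141, 0.001, -0.0098],
    [-0.0141, 0.001, -0.0098],
    [-0.0141, 0.001, -0.0098]
  ]
}}

```text
t: 21.47
tcp_pos: [0.4761, 0.0222, 0.1648]
tool_rot: [-0.13, 0.991, 0.0, -0.001]
force: [-0.1, 0.4, -4.8]
finger_gap: 0.574
gripper_force: 74.9
```

{"method": "apply_moves", "body": {
  "claw": [-0.2, -0.2, -0.2, -0.2, -0.2],
  "travel": [
    [0, 0, 0],
    [0, 0, 0],
    [0, 0, 0],
    [0, 0, 0],
    [0, 0, 0]
  ],
  "turn": [
    [0, 0, 0],
    [0, 0, 0],
    [0, 0, 0],
    [0, 0, 0],
    [0, 0, 0]
  ]
}}

```text
t: 21.88
tcp_pos: [0.4768, 0.022, 0.165]
tool_rot: [-0.131, 0.991, 0.0, -0.0]
force: [-0.7, 0.2, -4.0]
finger_gap: 0.573
gripper_force: 74.9
```

```bash
python3 m7.py;python3 - <<'E'
from st import *
q,p=state();fplan(q,(476.9,21.8,40),105)
E
```

```text
t 21.88 tcp [476.8  22.  165. ] psi 105.01 rot [-0.1306  0.9914  0.     -0.    ] F [-0.7  0.2 -4. ] gap 0.573 grip 74.9 q6 -2.02
held red u range [-19.8  20.2] v [-23.7  23.8] z [23.7 30.3] 9674
-18 u [-19.9  20.3] z 29.9
-14 u [-20.   19.6] z 29.1
-10 u [-20.   19.6] z 25.3
-6 u [-19.9  19.6] z 21.3
-2 u [-20.   19.9] z 17.5
2 u [-20.   19.6] z 17.5
6 u [-19.9  20. ] z 21.5
10 u [-20.   19.7] z 25.4
14 u [-20.   19.5] z 29.2
18 u [-20.   20.1] z 29.9
move units [-1.0e-04 -3.0e-04  1.5e-01] turn z 0.0001
t 21.93 tcp [476.8  22.  165. ] psi 105.01 rot [-0.1306  0.9914  0.      0.    ] F [ 0.4  0.3 -4.4] gap 0.573 grip 74.9 q6 -2.02
travel [-0.     -0.0002  0.1562] turn [0. 0. 0.]
```

{"method": "apply_moves", "body": {
  "claw": [-0.2, -0.2, -0.2, -0.2, -0.2],
  "travel": [
    [0, -0.0002, 0.04],
    [0, -0.0002, 0.085],
    [0, -0.0002, 0.125],
    [0, -0.0002, 0.145],
    [0, -0.0002, 0.1535]
  ],
  "turn": [
    [0, 0, 0],
    [0, 0, 0],
    [0, 0, 0],
    [0, 0, 0],
    [0, 0, 0]
  ]
}}

```text
t: 22.35
tcp_pos: [0.4756, 0.0219, 0.0397]
tool_rot: [-0.13, 0.991, 0.001, -0.002]
force: [-0.3, 0.5, -3.9]
finger_gap: 0.575
gripper_force: 74.8
```

{"method": "apply_moves", "body": {
  "claw": [-0.2, -0.2, -0.2, -0.2, -0.2],
  "travel": [
    [0, 0, 0],
    [0, 0, 0],
    [0, 0, 0],
    [0, 0, 0],
    [0, 0, 0]
  ],
  "turn": [
    [0, 0, 0],
    [0, 0, 0],
    [0, 0, 0],
    [0, 0, 0],
    [0, 0, 0]
  ]
}}

```text
t: 22.77
tcp_pos: [0.4778, 0.0215, 0.0434]
tool_rot: [-0.13, 0.991, -0.0, 0.001]
force: [0.3, 0.1, -4.0]
finger_gap: 0.571
gripper_force: 74.8
```

{"method": "apply_moves", "body": {
  "claw": [-0.2, -0.2, -0.2, -0.2, -0.2],
  "travel": [
    [0, 0, 0],
    [0, 0, 0],
    [0, 0, 0],
    [0, 0, 0],
    [0, 0, 0]
  ],
  "turn": [
    [0, 0, 0],
    [0, 0, 0],
    [0, 0, 0],
    [0, 0, 0],
    [0, 0, 0]
  ]
}}

```text
t: 23.18
tcp_pos: [0.4769, 0.0217, 0.0422]
tool_rot: [-0.13, 0.991, 0.0, 0.0]
force: [-0.2, -0.7, -4.4]
finger_gap: 0.57
gripper_force: 74.8
```

Run:
```python
from st import *
q,p=state();fplan(q,(476.9,21.8,27.3),105)
```

```text
t 23.18 tcp [476.9  21.7  42.2] psi 104.99 rot [-0.1304  0.9915  0.      0.    ] F [-0.2 -0.7 -4.4] gap 0.57 grip 74.8 q6 -2.02
travel [-0.      0.0002  0.0186] turn [ 0.      0.     -0.0001]
```

{"method": "apply_moves", "body": {
  "claw": [-0.2, -0.2, -0.2, -0.2, -0.2],
  "travel": [
    [0, 0.0002, 0.005],
    [0, 0.0002, 0.01],
    [0, 0.0002, 0.0145],
    [0, 0.0002, 0.0175],
    [0, 0.0002, 0.0186]
  ],
  "turn": [
    [0, 0, 0],
    [0, 0, 0],
    [0, 0, 0],
    [0, 0, 0],
    [0, 0, 0]
  ]
}}

```text
t: 23.6
tcp_pos: [0.4766, 0.0219, 0.0275]
tool_rot: [-0.13, 0.991, 0.0, -0.0]
force: [-3.3, 1.2, 13.7]
finger_gap: 0.569
gripper_force: 76.9
```

{"method": "apply_moves", "body": {
  "claw": [-0.2, -0.2, -0.2, -0.2, -0.2],
  "travel": [
    [0, 0, 0],
    [0, 0, 0],
    [0, 0, 0],
    [0, 0, 0],
    [0, 0, 0]
  ],
  "turn": [
    [0, 0, 0],
    [0, 0, 0],
    [0, 0, 0],
    [0, 0, 0],
    [0, 0, 0]
  ]
}}

```text
t: 24.02
tcp_pos: [0.4766, 0.0219, 0.0275]
tool_rot: [-0.13, 0.991, 0.0, -0.0]
force: [-1.5, -0.0, 5.0]
finger_gap: 0.573
gripper_force: 75.9
```

```bash
python3 -c "
from st import *
state()"
```

```text
t 24.02 tcp [476.6  21.9  27.5] psi 104.99 rot [-1.305e-01  9.915e-01  1.000e-04 -2.000e-04] F [-1.5 -0.   5. ] gap 0.573 grip 75.9 q6 -2.02
```

{"method": "apply_moves", "body": {
  "claw": [0.2, 0.3, 0.5, 0.6, 0.6],
  "travel": [
    [0, 0, 0],
    [0, 0, 0],
    [0, 0, 0],
    [0, 0, 0],
    [0, 0, 0]
  ],
  "turn": [
    [0, 0, 0],
    [0, 0, 0],
    [0, 0, 0],
    [0, 0, 0],
    [0, 0, 0]
  ]
}}

```text
t: 24.43
tcp_pos: [0.4771, 0.0218, 0.0272]
tool_rot: [-0.13, 0.991, -0.0, 0.0]
force: [0.1, 1.0, -0.4]
finger_gap: 0.802
gripper_force: 0.0
```

{"method": "apply_moves", "body": {
  "claw": [0.6, 0.6, 0.6, 0.6, 0.6],
  "travel": [
    [0, 0, -0.02],
    [0, 0, -0.06],
    [0, 0, -0.11],
    [-0.04, 0, -0.15],
    [-0.08, 0, -0.18]
  ],
  "turn": [
    [0, 0, 0],
    [0, 0, 0],
    [0, 0, 0],
    [0, 0, 0],
    [0, 0, 0]
  ]
}}

```text
t: 24.85
tcp_pos: [0.5359, 0.0382, 0.1724]
tool_rot: [-0.13, 0.992, 0.0, -0.001]
force: [1.6, -1.0, -1.4]
finger_gap: 0.796
gripper_force: 0.0
```

{"method": "apply_moves", "body": {
  "claw": [0.6, 0.6, 0.6, 0.6, 0.6],
  "travel": [
    [-0.03, 0, 0],
    [-0.07, 0, 0],
    [-0.07, 0, 0],
    [-0.07, 0, 0],
    [-0.07, 0, 0]
  ],
  "turn": [
    [0, 0, 0],
    [0, 0, 0],
    [0, 0, 0],
    [0, 0, 0],
    [0, 0, 0]
  ]
}}

```text
t: 25.27
tcp_pos: [0.5898, 0.0526, 0.1693]
tool_rot: [-0.131, 0.991, 0.0, -0.002]
force: [-0.6, -0.7, -0.4]
finger_gap: 0.798
gripper_force: 0.0
```

{"method": "apply_moves", "body": {
  "claw": [0.6, 0.6, 0.6, 0.6],
  "travel": [
    [0, 0, 0],
    [0, 0, 0],
    [0, 0, 0],
    [0, 0, 0]
  ],
  "turn": [
    [0, 0, 0],
    [0, 0, 0],
    [0, 0, 0],
    [0, 0, 0]
  ]
}}

```text
t: 25.6
tcp_pos: [0.5907, 0.0523, 0.1701]
tool_rot: [-0.13, 0.991, 0.0, -0.0]
force: [0.3, 0.0, -0.4]
finger_gap: 0.801
gripper_force: 0.0
```

```bash
python3 m8.py w9; python3 -c "
from st import *
q,p=state();fplan(q,(524.4,-337.3,170),105);fplan(q,(524.4,-337.3,170),-34.6)"
```

```text
t 25.6 tcp [590.7  52.3 170.1] psi 104.97 rot [-1.303e-01  9.915e-01  1.000e-04 -3.000e-04] F [ 0.3  0.  -0.4] gap 0.801 grip 0.0 q6 -1.93
red top [59.6  0.2] [39.9 36.3] 89.7 z [61.8 62.9] 855
blue top [-58.8  -0.1] [40.1 49.8] 0.0 z [56.7 58. ] 1026
brass [59.1  0. ] [50.4 49.9] 0.2 z [34.8 36. ] 716
t 25.65 tcp [590.9  52.3 170.1] psi 104.97 rot [-1.303e-01  9.915e-01  1.000e-04 -2.000e-04] F [-0.   0.6 -0.1] gap 0.799 grip 0.0 q6 -1.93
travel [ 2.062e-01 -4.490e-01  2.000e-04] turn [ 0.0001 -0.0001 -0.0002]
travel [ 2.062e-01 -4.490e-01  2.000e-04] turn [-1.000e-04 -1.000e-04  7.754e-01]
```

View pics/w9.png

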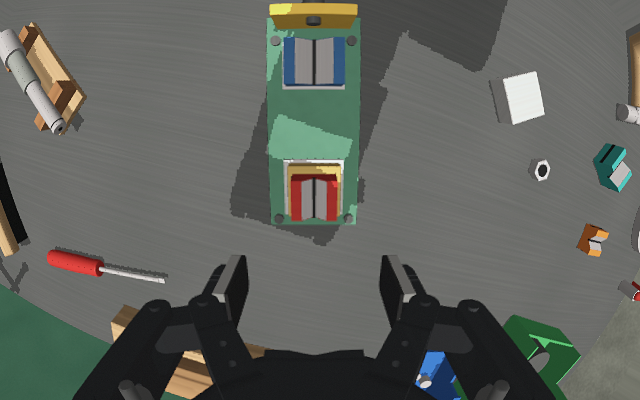

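Red sits at jig (59.6, 0.2) and blue at (-58.8, -0.1), with the grooves in line (pixels (315,196) and (315,60)). Next is the shaft.

{"method": "apply_moves", "body": {
  "claw": [0.3, 0.3, 0.3, 0.3, 0.3],
  "travel": [
    [0.02, -0.045, 0],
    [0.04, -0.09, 0],
    [0.06, -0.135, 0],
    [0.08, -0.18, 0],
    [0.1031, -0.2245, 0]
  ],
  "turn": [
    [0, 0, 0],
    [0, 0, 0],
    [0, 0, 0],
    [0, 0, 0],
    [0, 0, 0]
  ]
}}

```text
t: 26.07
tcp_pos: [0.558, -0.144, 0.1703]
tool_rot: [-0.131, 0.991, -0.0, 0.0]
force: [0.4, -0.0, -0.1]
finger_gap: 0.647
gripper_force: 0.0
```

{"method": "apply_moves", "body": {
  "claw": [0.3, 0.3, 0.3, 0.3, 0.3],
  "travel": [
    [0.02, -0.045, 0],
    [0.04, -0.09, 0],
    [0.06, -0.135, 0],
    [0.08, -0.18, 0],
    [0.1031, -0.2245, 0]
  ],
  "turn": [
    [0, 0, 0.038],
    [0, 0, 0.076],
    [0, 0, 0.114],
    [0, 0, 0.152],
    [0, 0, 0.19]
  ]
}}

```text
t: 26.48
tcp_pos: [0.5245, -0.3392, 0.1703]
tool_rot: [0.17, 0.985, -0.0, 0.0]
force: [0.7, -0.2, 0.4]
finger_gap: 0.649
gripper_force: 0.0
```

{"method": "apply_moves", "body": {
  "claw": [0.3, 0.3, 0.3, 0.3, 0.3],
  "travel": [
    [0, 0, 0],
    [0, 0, 0],
    [0, 0, 0],
    [0, 0, 0],
    [0, 0, 0]
  ],
  "turn": [
    [0, 0, 0.038],
    [0, 0, 0.076],
    [0, 0, 0.114],
    [0, 0, 0.152],
    [0, 0, 0.19]
  ]
}}

```text
t: 26.9
tcp_pos: [0.5245, -0.3374, 0.17]
tool_rot: [0.452, 0.892, 0.0, -0.0]
force: [0.7, 0.1, -0.6]
finger_gap: 0.648
gripper_force: 0.0
```

{"method": "apply_moves", "body": {
  "claw": [0.3, 0.3, 0.3, 0.3, 0.3],
  "travel": [
    [0, 0, 0],
    [0, 0, 0],
    [0, 0, 0],
    [0, 0, 0],
    [0, 0, 0]
  ],
  "turn": [
    [0, 0, 0.038],
    [0, 0, 0.076],
    [0, 0, 0.114],
    [0, 0, 0.152],
    [0, 0, 0.19]
  ]
}}

```text
t: 27.32
tcp_pos: [0.5247, -0.3372, 0.1701]
tool_rot: [0.694, 0.72, -0.0, -0.0]
force: [0.1, -0.7, -0.5]
finger_gap: 0.65
gripper_force: 0.0
```

{"method": "apply_moves", "body": {
  "claw": [0.3, 0.3, 0.3, 0.3, 0.3],
  "travel": [
    [0, 0, 0],
    [0, 0, 0],
    [0, 0, 0],
    [0, 0, 0],
    [0, 0, 0]
  ],
  "turn": [
    [0, 0, 0.038],
    [0, 0, 0.076],
    [0, 0, 0.114],
    [0, 0, 0.152],
    [0, 0, 0.19]
  ]
}}

```text
t: 27.73
tcp_pos: [0.5247, -0.3371, 0.1701]
tool_rot: [0.875, 0.484, -0.0, -0.0]
force: [-0.6, 0.0, -0.7]
finger_gap: 0.65
gripper_force: 0.0
```

{"method": "apply_moves", "body": {
  "claw": [0.3, 0.3, 0.3, 0.3, 0.3],
  "travel": [
    [0, 0, 0],
    [0, 0, 0],
    [0, 0, 0],
    [0, 0, 0],
    [0, 0, 0]
  ],
  "turn": [
    [0, 0, 0.0154],
    [0, 0, 0.0154],
    [0, 0, 0.0154],
    [0, 0, 0.0154],
    [0, 0, 0.0154]
  ]
}}

```text
t: 28.15
tcp_pos: [0.5249, -0.3372, 0.1701]
tool_rot: [0.885, 0.465, -0.0, -0.0]
force: [0.1, 0.0, 0.4]
finger_gap: 0.647
gripper_force: 0.0
```

{"method": "apply_moves", "body": {
  "claw": [0.3, 0.3, 0.3],
  "travel": [
    [0, 0, 0],
    [0, 0, 0],
    [0, 0, 0]
  ],
  "turn": [
    [0, 0, 0],
    [0, 0, 0],
    [0, 0, 0]
  ]
}}

```text
t: 28.4
tcp_pos: [0.5249, -0.3372, 0.1701]
tool_rot: [0.885, 0.465, -0.0, -0.0]
force: [0.4, -0.1, -0.3]
finger_gap: 0.651
gripper_force: 0.0
```

```bash
cat > m10.py <<'E'
from st import *
q,p=state();s=save("wrist","w10")
W=world(s,True)*1000;ok=s["depth"]>0;z=W[...,2]
c0=np.array([527.8,-332.4]);a=np.radians(55.5);X=W[...,:2]-c0;u=X@[np.cos(a),np.sin(a)];v=X@[-np.sin(a),np.cos(a)]
for lo in range(-78,108,6):
    k=ok&(abs(u-lo-3)<3)&(abs(v)<25)&(z>30)
    k&= z>np.percentile(z[k],99)-9 if k.sum()>20 else False
    if k.sum()>8:
        t=np.percentile(z[k],97);kk=k&(z>t-6)
        print(lo+3,"top",t.round(1),"v",np.percentile(v[kk],[2,98]).round(1),"mid",(np.percentile(v[kk],[2,98]).mean()).round(1),k.sum())
k=ok&(abs(v)<8)&(z>41)&(z<64);print("u ends",np.percentile(u[k],[.2,99.8]).round(1))
k=ok&(abs(v)<5)&(z>41);o=np.argsort(u[k]);uu=u[k][o];zz=z[k][o]
print("step28-34:",[(i,np.median(zz[(uu>i-1)&(uu<=i+1)]).round(1)) for i in list(range(-36,-22,2))+list(range(24,38,2)) if ((uu>i-1)&(uu<=i+1)).any()])
fplan(q,(524.4,-337.3,100),-34.5)
E
python3 m10.py
```

```text
t 28.4 tcp [ 524.9 -337.2  170.1] psi -34.57 rot [ 0.8853  0.4651 -0.     -0.    ] F [ 0.4 -0.1 -0.3] gap 0.651 grip 0.0 q6 -0.15
-75 top 58.2 v [-10.8  11.1] mid 0.2 26
-69 top 58.0 v [-13.4  11.5] mid -1.0 164
-63 top 57.8 v [-12.6  11.4] mid -0.6 169
-57 top 58.3 v [-13.2  11.2] mid -1.0 165
-51 top 58.2 v [-12.4  11.1] mid -0.6 173
-45 top 58.0 v [-11.2  11.1] mid -0.1 183
-39 top 58.1 v [-13.  11.] mid -1.0 186
-33 top 58.2 v [-12.7  10.9] mid -0.9 185
-27 top 57.6 v [-11.9  10.8] mid -0.6 208
-21 top 54.0 v [-10.1   9. ] mid -0.6 162
-15 top 54.1 v [-10.1   8.9] mid -0.6 170
-9 top 54.0 v [-10.    8.8] mid -0.6 170
-3 top 54.3 v [-10.    8.8] mid -0.6 172
3 top 263.7 v [-11.3  24.5] mid 6.6 1562
9 top 263.8 v [-24.5  24.1] mid -0.2 1694
15 top 270.5 v [-21.5  20.5] mid -0.5 2256
21 top 54.3 v [-9.7  9.4] mid -0.2 184
27 top 54.1 v [-9.7  9.3] mid -0.2 188
33 top 53.9 v [-9.7  8.7] mid -0.5 174
39 top 51.2 v [-8.9  8.5] mid -0.2 151
45 top 51.1 v [-8.8  8.4] mid -0.2 153
51 top 51.2 v [-8.8  8.4] mid -0.2 153
57 top 51.1 v [-8.8  8.4] mid -0.2 154
63 top 51.3 v [-8.7  8.3] mid -0.2 157
69 top 51.1 v [-8.7  8.3] mid -0.2 160
75 top 51.3 v [-8.7  8.2] mid -0.2 159
81 top 51.2 v [-8.7  8.2] mid -0.2 161
87 top 51.9 v [-8.7  8.2] mid -0.3 158
93 top 51.5 v [-8.7  7.4] mid -0.7 159
99 top 51.4 v [-8.7  7.6] mid -0.6 159
105 top 51.2 v [-8.7  8.2] mid -0.3 122
u ends [-72.8 106.1]
step28-34: [(-36, np.float64(57.0)), (-34, np.float64(57.0)), (-32, np.float64(57.1)), (-30, np.float64(57.0)), (-28, np.float64(54.3)), (-26, np.float64(53.1)), (-24, np.float64(53.3)), (24, np.float64(53.4)), (26, np.float64(53.2)), (28, np.float64(53.2)), (30, np.float64(53.1)), (32, np.float64(50.7)), (34, np.float64(50.5)), (36, np.float64(50.1))]
travel [-0.0005 -0.0004  0.0876] turn [-0.     -0.     -0.0004]
```

View pics/w10.png

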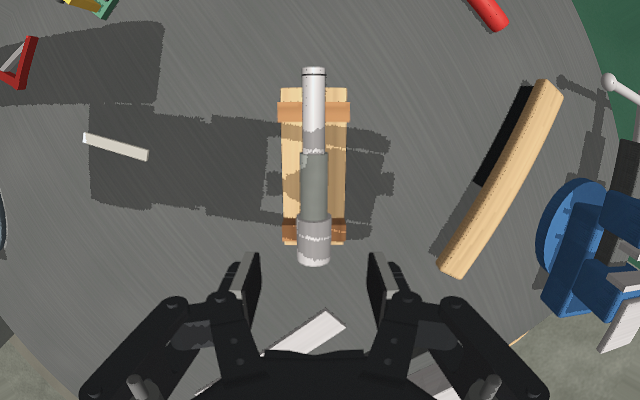

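Shaft at (314,165), thin end up the image, origin at world (528.9, -331.6) mm with yaw 55.6°. I go down at the centre of mass and grip.

{"method": "apply_moves", "body": {
  "claw": [0.3, 0.3, 0.3, 0.3, 0.3],
  "travel": [
    [0.0012, 0.0002, 0.04],
    [0.0012, 0.0002, 0.08],
    [0.0012, 0.0002, 0.12],
    [0.0012, 0.0002, 0.15],
    [0.0012, 0.0002, 0.16]
  ],
  "turn": [
    [0, 0, 0],
    [0, 0, 0],
    [0, 0, 0],
    [0, 0, 0],
    [0, 0, 0]
  ]
}}

```text
t: 28.87
tcp_pos: [0.5235, -0.3346, 0.0382]
tool_rot: [0.885, 0.465, -0.001, -0.003]
force: [0.6, 0.5, 0.6]
finger_gap: 0.65
gripper_force: 0.0
```

{"method": "apply_moves", "body": {
  "claw": [0.3, 0.3, 0.3, 0.3, 0.3],
  "travel": [
    [0, 0, 0.01],
    [0, 0, 0.02],
    [0, 0, 0.0264],
    [0, 0, 0.0264],
    [0, 0, 0.0264]
  ],
  "turn": [
    [0, 0, 0],
    [0, 0, 0],
    [0, 0, 0],
    [0, 0, 0],
    [0, 0, 0]
  ]
}}

```text
t: 29.28
tcp_pos: [0.5261, -0.3369, 0.0218]
tool_rot: [0.885, 0.465, 0.0, 0.001]
force: [0.1, 0.3, 0.9]
finger_gap: 0.653
gripper_force: 0.0
```

```bash
python3 -c "
from st import *
q,p=state();fplan(q,(525.5,-336.5,21),-34.45)"
```

```text
t 29.28 tcp [ 526.1 -336.9   21.8] psi -34.58 rot [8.853e-01 4.650e-01 2.000e-04 7.000e-04] F [0.1 0.3 0.9] gap 0.653 grip 0.0 q6 -0.14
travel [ 0.     -0.0009  0.001 ] turn [ 0.0005  0.0001 -0.0007]
```

{"method": "apply_moves", "body": {
  "claw": [0.1, 0, -0.15, -0.3, -0.3],
  "newtons": 30,
  "travel": [
    [0, 0, 0],
    [0, 0, 0],
    [0, 0, 0],
    [0, 0, 0],
    [0, 0, 0]
  ],
  "turn": [
    [0, 0, 0],
    [0, 0, 0],
    [0, 0, 0],
    [0, 0, 0],
    [0, 0, 0]
  ]
}}

```text
t: 29.7
tcp_pos: [0.5257, -0.3365, 0.0213]
tool_rot: [0.885, 0.465, 0.0, 0.0]
force: [-1.1, -0.8, -0.6]
finger_gap: 0.35
gripper_force: 0.0
```

{"method": "apply_moves", "body": {
  "claw": [-0.4, -0.6, -0.8, -0.8, -0.8],
  "travel": [
    [0, 0, 0],
    [0, 0, 0],
    [0, 0, 0],
    [0, 0, 0],
    [0, 0, 0]
  ],
  "turn": [
    [0, 0, 0],
    [0, 0, 0],
    [0, 0, 0],
    [0, 0, 0],
    [0, 0, 0]
  ]
}}

```text
t: 30.12
tcp_pos: [0.5253, -0.3363, 0.0213]
tool_rot: [0.885, 0.465, -0.0, -0.0]
force: [-1.9, 0.9, 5.2]
finger_gap: 0.292
gripper_force: 29.4
```

{"method": "apply_moves", "body": {
  "claw": [-0.8, -0.8, -0.8, -0.8, -0.8],
  "newtons": 90,
  "travel": [
    [0, 0, 0],
    [0, 0, 0],
    [0, 0, 0],
    [0, 0, 0],
    [0, 0, 0]
  ],
  "turn": [
    [0, 0, 0],
    [0, 0, 0],
    [0, 0, 0],
    [0, 0, 0],
    [0, 0, 0]
  ]
}}

```text
t: 30.53
tcp_pos: [0.5253, -0.3363, 0.0215]
tool_rot: [0.885, 0.465, -0.0, -0.0]
force: [-2.7, 1.1, 5.6]
finger_gap: 0.277
gripper_force: 87.8
```

```bash
python3 -c "
from st import *
q,p=state();c=(534.4-13*.966,37.2-13*.2588,165);fplan(q,c,-34.6);fplan(q,c,-75)"
```

```text
t 30.53 tcp [ 525.3 -336.3   21.5] psi -34.57 rot [ 8.853e-01  4.651e-01 -2.000e-04 -3.000e-04] F [-2.7  1.1  5.6] gap 0.277 grip 87.8 q6 -0.14
travel [ 0.3785 -0.2662 -0.1792] turn [-0.0002  0.      0.0002]
travel [ 0.3785 -0.2662 -0.1792] turn [-2.000e-04  1.000e-04  2.246e-01]
```

{"method": "apply_moves", "body": {
  "claw": [-0.8, -0.8, -0.8, -0.8, -0.8],
  "travel": [
    [0, 0, -0.015],
    [0, 0, -0.05],
    [0, 0, -0.1],
    [0, 0, -0.145],
    [0, 0, -0.1792]
  ],
  "turn": [
    [0, 0, 0],
    [0, 0, 0],
    [0, 0, 0],
    [0, 0, 0],
    [0, 0, 0]
  ]
}}

```text
t: 30.95
tcp_pos: [0.5257, -0.3364, 0.1657]
tool_rot: [0.885, 0.465, 0.0, 0.0]
force: [0.5, -1.3, -9.1]
finger_gap: 0.274
gripper_force: 89.7
```

{"method": "apply_moves", "body": {
  "claw": [-0.8, -0.8, -0.8, -0.8, -0.8],
  "travel": [
    [0.03, -0.021, 0],
    [0.07, -0.049, 0],
    [0.11, -0.077, 0],
    [0.15, -0.105, 0],
    [0.19, -0.133, 0]
  ],
  "turn": [
    [0, 0, 0],
    [0, 0, 0],
    [0, 0, 0],
    [0, 0, 0],
    [0, 0, 0]
  ]
}}

```text
t: 31.37
tcp_pos: [0.5227, -0.1487, 0.1632]
tool_rot: [0.886, 0.464, -0.001, -0.001]
force: [1.6, -0.2, -7.9]
finger_gap: 0.276
gripper_force: 89.8
```

{"method": "apply_moves", "body": {
  "claw": [-0.8, -0.8, -0.8, -0.8, -0.8],
  "travel": [
    [0.04, -0.028, 0],
    [0.08, -0.056, 0],
    [0.12, -0.084, 0],
    [0.16, -0.112, 0],
    [0.1885, -0.1332, 0]
  ],
  "turn": [
    [0, 0, 0.03],
    [0, 0, 0.065],
    [0, 0, 0.1],
    [0, 0, 0.135],
    [0, 0, 0.17]
  ]
}}

```text
t: 31.78
tcp_pos: [0.5203, 0.0371, 0.1633]
tool_rot: [0.977, 0.213, -0.001, -0.001]
force: [0.2, -0.6, -8.8]
finger_gap: 0.275
gripper_force: 89.7
```

{"method": "apply_moves", "body": {
  "claw": [-0.8, -0.8, -0.8, -0.8, -0.8],
  "travel": [
    [0, 0, 0],
    [0, 0, 0],
    [0, 0, 0],
    [0, 0, 0],
    [0, 0, 0]
  ],
  "turn": [
    [0, 0, 0.03],
    [0, 0, 0.0546],
    [0, 0, 0.0546],
    [0, 0, 0.0546],
    [0, 0, 0.0546]
  ]
}}

```text
t: 32.2
tcp_pos: [0.5217, 0.0335, 0.1638]
tool_rot: [0.991, 0.131, -0.001, -0.0]
force: [-0.5, 0.8, -8.3]
finger_gap: 0.275
gripper_force: 90.0
```

{"method": "apply_moves", "body": {
  "claw": [-0.8, -0.8, -0.8, -0.8, -0.8],
  "travel": [
    [0, 0, 0],
    [0, 0, 0],
    [0, 0, 0],
    [0, 0, 0],
    [0, 0, 0]
  ],
  "turn": [
    [0, 0, 0],
    [0, 0, 0],
    [0, 0, 0],
    [0, 0, 0],
    [0, 0, 0]
  ]
}}

```text
t: 32.62
tcp_pos: [0.5221, 0.0335, 0.1644]
tool_rot: [0.991, 0.13, -0.0, -0.0]
force: [-0.0, -0.5, -8.6]
finger_gap: 0.275
gripper_force: 90.0
```

```bash
cat > m11.py <<'E'
from st import *
import sys
q,p=state();s=save("wrist",sys.argv[1])
W=world(s,True)*1000;ok=s["depth"]>0;z=W[...,2]
c=q["tcp_pos"]*1000;a=np.radians(15)
X=W[...,:2]-c[:2];u=X@[np.cos(a),np.sin(a)];v=X@[-np.sin(a),np.cos(a)]
b=ok&(z>c[2]+8)&(z<c[2]+45)&(abs(v)<22)&(abs(u)<130)
xs=[];ms=[];ts=[]
for lo in range(-72,118,8):
    k=b&(abs(u-lo)<4)
    if k.sum()>20:
        t=np.percentile(z[k],97);kk=k&(z>t-6);m=np.percentile(v[kk],[2,98]).mean();print(lo,"top-tcp",(t-c[2]).round(1),"v",m.round(1),np.ptp(np.percentile(v[kk],[2,98])).round(1))
k=b&(abs(v)<6);print("ends",np.percentile(u[k],[.3,99.7]).round(1))
o=[(i,(np.median(z[k&(abs(u-i)<1)])-c[2]).round(1)) for i in list(range(-32,-14,2))+list(range(28,48,2)) if (k&(abs(u-i)<1)).any()];print(o)
fplan(q,(534.4-13*.966,37.2-13*.2588,90),-75)
E
python3 m11.py w11
```

```text
t 32.62 tcp [522.1  33.5 164.4] psi -75.02 rot [ 0.9915  0.1303 -0.     -0.    ] F [-0.  -0.5 -8.6] gap 0.275 grip 90.0 q6 1.16
-40 top-tcp 27.5 v -0.1 32.5
-32 top-tcp 36.2 v -0.0 24.5
-24 top-tcp 36.2 v -0.3 23.5
-16 top-tcp 32.4 v -0.1 19.6
-8 top-tcp 39.5 v -0.2 27.5
0 top-tcp 41.9 v -0.1 27.0
8 top-tcp 40.4 v -0.0 35.8
16 top-tcp 44.3 v -0.3 42.5
24 top-tcp 32.4 v -0.2 19.7
32 top-tcp 32.5 v -0.1 19.9
40 top-tcp 31.3 v -0.0 16.6
48 top-tcp 29.5 v -0.1 16.5
56 top-tcp 29.5 v -0.0 16.4
64 top-tcp 29.5 v -0.1 16.7
72 top-tcp 29.7 v -0.1 16.5
80 top-tcp 29.6 v -0.1 16.9
88 top-tcp 29.6 v -0.1 16.9
96 top-tcp 29.7 v -0.1 16.8
104 top-tcp 30.0 v -0.1 16.8
112 top-tcp 29.6 v 0.1 16.5
ends [-30.9 111.4]
[(-32, np.float64(35.2)), (-30, np.float64(35.4)), (-28, np.float64(35.6)), (-26, np.float64(35.5)), (-24, np.float64(34.0)), (-22, np.float64(31.7)), (-20, np.float64(31.4)), (-18, np.float64(31.3)), (-16, np.float64(31.2)), (28, np.float64(31.4)), (30, np.float64(31.5)), (32, np.float64(31.5)), (34, np.float64(31.4)), (36, np.float64(30.9)), (38, np.float64(28.4)), (40, np.float64(28.3)), (42, np.float64(28.4)), (44, np.float64(28.4)), (46, np.float64(28.4))]
travel [-0.0002 -0.0005  0.093 ] turn [-0.      0.     -0.0001]
```

View pics/w11.png

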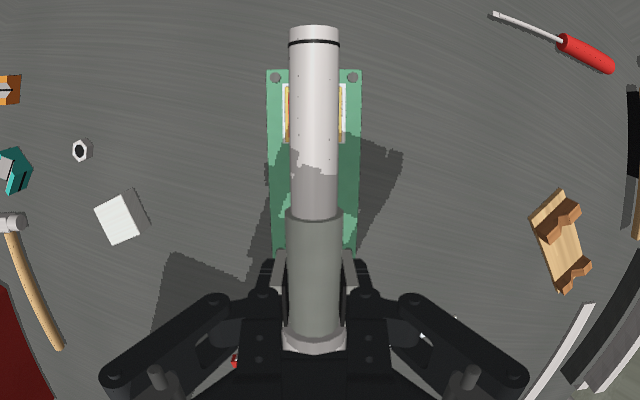

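Shaft is held level and straight (image column 314), with its origin 6.6 mm past the TCP. I lower it in stages.

{"method": "apply_moves", "body": {
  "claw": [-0.8, -0.8, -0.8, -0.8, -0.8],
  "travel": [
    [-0.0009, -0.0003, 0.03],
    [-0.0009, -0.0003, 0.065],
    [-0.0009, -0.0003, 0.095],
    [-0.0009, -0.0003, 0.11],
    [-0.0009, -0.0003, 0.12]
  ],
  "turn": [
    [0, 0, 0],
    [0, 0, 0],
    [0, 0, 0],
    [0, 0, 0],
    [0, 0, 0]
  ]
}}

```text
t: 33.08
tcp_pos: [0.5206, 0.0338, 0.0666]
tool_rot: [0.991, 0.13, -0.001, -0.0]
force: [-0.7, -0.1, -8.9]
finger_gap: 0.279
gripper_force: 89.8
```

{"method": "apply_moves", "body": {
  "claw": [-0.8, -0.8, -0.8, -0.8, -0.8],
  "travel": [
    [0, 0, 0],
    [0, 0, 0],
    [0, 0, 0],
    [0, 0, 0],
    [0, 0, 0]
  ],
  "turn": [
    [0, 0, 0],
    [0, 0, 0],
    [0, 0, 0],
    [0, 0, 0],
    [0, 0, 0]
  ]
}}

```text
t: 33.5
tcp_pos: [0.5222, 0.0337, 0.0694]
tool_rot: [0.991, 0.13, 0.001, 0.0]
force: [-0.1, 0.6, -8.4]
finger_gap: 0.276
gripper_force: 89.8
```

{"method": "apply_moves", "body": {
  "claw": [-0.8, -0.8, -0.8, -0.8, -0.8],
  "travel": [
    [0, 0, 0],
    [0, 0, 0],
    [0, 0, 0],
    [0, 0, 0],
    [0, 0, 0]
  ],
  "turn": [
    [0, 0, 0],
    [0, 0, 0],
    [0, 0, 0],
    [0, 0, 0],
    [0, 0, 0]
  ]
}}

```text
t: 33.92
tcp_pos: [0.5214, 0.0338, 0.0684]
tool_rot: [0.991, 0.13, 0.0, -0.0]
force: [0.8, 0.0, -8.3]
finger_gap: 0.278
gripper_force: 89.8
```

```bash
python3 -c "
from st import *
q,p=state();fplan(q,(521.3,33.7,47),-75)"
```

```text
t 33.92 tcp [521.4  33.8  68.4] psi -75.01 rot [ 0.9915  0.1305  0.     -0.    ] F [ 0.8  0.  -8.3] gap 0.278 grip 89.8 q6 1.16
travel [-0.0001  0.      0.0268] turn [-0. -0. -0.]
```

{"method": "apply_moves", "body": {
  "claw": [-0.8, -0.8, -0.8, -0.8, -0.8],
  "travel": [
    [0, 0, 0.006],
    [0, 0, 0.012],
    [0, 0, 0.018],
    [0, 0, 0.023],
    [0, 0, 0.0268]
  ],
  "turn": [
    [0, 0, 0],
    [0, 0, 0],
    [0, 0, 0],
    [0, 0, 0],
    [0, 0, 0]
  ]
}}

```text
t: 34.33
tcp_pos: [0.521, 0.0338, 0.046]
tool_rot: [0.991, 0.13, -0.001, -0.0]
force: [-0.3, 0.3, -6.8]
finger_gap: 0.273
gripper_force: 90.1
```

{"method": "apply_moves", "body": {
  "claw": [-0.8, -0.8, -0.8, -0.8, -0.8],
  "travel": [
    [0, 0, 0],
    [0, 0, 0],
    [0, 0, 0],
    [0, 0, 0.0005],
    [0, 0, 0.001]
  ],
  "turn": [
    [0, 0, 0],
    [0, 0, 0],
    [0, 0, 0],
    [0, 0, 0],
    [0, 0, 0]
  ]
}}

```text
t: 34.75
tcp_pos: [0.5215, 0.0338, 0.0463]
tool_rot: [0.991, 0.13, 0.0, 0.0]
force: [0.1, -0.0, -8.4]
finger_gap: 0.273
gripper_force: 90.3
```

```bash
python3 -c "
from st import *
q,p=state();fplan(q,(521.3,33.7,45.5),-75);print(q['ft_torque'])"
```

```text
t 34.75 tcp [521.5  33.8  46.3] psi -75.0 rot [9.915e-01 1.305e-01 2.000e-04 0.000e+00] F [ 0.1 -0.  -8.4] gap 0.273 grip 90.3 q6 1.16
travel [-0.0002  0.      0.001 ] turn [ 0.     -0.0001 -0.    ]
[-0.0580589  -0.02887413 -0.01599834]
```

Contact is close. I ease down another 1.2 mm.

{"method": "apply_moves", "body": {
  "claw": [-0.8, -0.8, -0.8, -0.8, -0.8],
  "travel": [
    [0, 0, 0.0004],
    [0, 0, 0.0008],
    [0, 0, 0.0012],
    [0, 0, 0.0015],
    [0, 0, 0.0015]
  ],
  "turn": [
    [0, 0, 0],
    [0, 0, 0],
    [0, 0, 0],
    [0, 0, 0],
    [0, 0, 0]
  ]
}}

```text
t: 35.17
tcp_pos: [0.5215, 0.0338, 0.0457]
tool_rot: [0.991, 0.13, 0.0, 0.0]
force: [-2.1, 0.2, 1.5]
finger_gap: 0.278
gripper_force: 91.0
```

{"method": "apply_moves", "body": {
  "claw": [-0.8, -0.8, -0.8],
  "travel": [
    [0, 0, 0],
    [0, 0, 0],
    [0, 0, 0]
  ],
  "turn": [
    [0, 0, 0],
    [0, 0, 0],
    [0, 0, 0]
  ]
}}

```text
t: 35.42
tcp_pos: [0.5214, 0.0338, 0.0457]
tool_rot: [0.991, 0.13, 0.0, 0.0]
force: [-3.4, 0.9, 6.5]
finger_gap: 0.276
gripper_force: 91.4
```

Seated. I release gently, lift clear and check.

{"method": "apply_moves", "body": {
  "claw": [-0.45, -0.4, -0.35, -0.3, -0.2],
  "newtons": 20,
  "travel": [
    [0, 0, 0],
    [0, 0, 0],
    [0, 0, 0],
    [0, 0, 0],
    [0, 0, 0]
  ],
  "turn": [
    [0, 0, 0],
    [0, 0, 0],
    [0, 0, 0],
    [0, 0, 0],
    [0, 0, 0]
  ]
}}

```text
t: 35.83
tcp_pos: [0.5222, 0.0336, 0.0449]
tool_rot: [0.991, 0.131, 0.001, 0.0]
force: [0.1, 0.6, 0.8]
finger_gap: 0.404
gripper_force: 0.0
```

{"method": "apply_moves", "body": {
  "claw": [0, 0.1, 0.2, 0.2, 0.2],
  "travel": [
    [0, 0, 0],
    [0, 0, 0],
    [0, 0, 0],
    [0, 0, 0],
    [0, 0, 0]
  ],
  "turn": [
    [0, 0, 0],
    [0, 0, 0],
    [0, 0, 0],
    [0, 0, 0],
    [0, 0, 0]
  ]
}}

```text
t: 36.25
tcp_pos: [0.5214, 0.0337, 0.0449]
tool_rot: [0.991, 0.13, 0.0, -0.0]
force: [-0.7, -0.1, -0.3]
finger_gap: 0.596
gripper_force: 0.0
```

{"method": "apply_moves", "body": {
  "claw": [0.2, 0.2, 0.2, 0.2, 0.2],
  "travel": [
    [0, 0, -0.02],
    [0, 0, -0.06],
    [0, 0, -0.1],
    [0, 0, -0.15],
    [0, 0, -0.19]
  ],
  "turn": [
    [0, 0, 0],
    [0, 0, 0],
    [0, 0, 0],
    [0, 0, 0],
    [0, 0, 0]
  ]
}}

```text
t: 36.67
tcp_pos: [0.5214, 0.0337, 0.1991]
tool_rot: [0.991, 0.13, 0.0, 0.0]
force: [0.8, -0.1, -0.7]
finger_gap: 0.6
gripper_force: 0.0
```

{"method": "apply_moves", "body": {
  "claw": [0.2, 0.2, 0.2, 0.2, 0.2],
  "travel": [
    [-0.04, 0, 0],
    [-0.08, 0, 0],
    [-0.12, 0, 0],
    [-0.15, 0, 0],
    [-0.15, 0, 0]
  ],
  "turn": [
    [0, 0, 0],
    [0, 0, 0],
    [0, 0, 0],
    [0, 0, 0],
    [0, 0, 0]
  ]
}}

```text
t: 37.08
tcp_pos: [0.3991, 0.0034, 0.1965]
tool_rot: [0.992, 0.13, -0.004, -0.001]
force: [-0.1, 0.8, -0.0]
finger_gap: 0.602
gripper_force: 0.0
```

{"method": "apply_moves", "body": {
  "claw": [0.2, 0.2, 0.2, 0.2, 0.2],
  "travel": [
    [0, 0, 0],
    [0, 0, 0],
    [0, 0, 0],
    [0, 0, 0],
    [0, 0, 0]
  ],
  "turn": [
    [0, 0, 0],
    [0, 0, 0],
    [0, 0, 0],
    [0, 0, 0],
    [0, 0, 0]
  ]
}}

```text
t: 37.5
tcp_pos: [0.4064, 0.0027, 0.1968]
tool_rot: [0.991, 0.131, 0.0, 0.0]
force: [0.2, -0.3, -0.3]
finger_gap: 0.599
gripper_force: 0.0
```

```bash
cat > m12.py <<'E'
from st import *
q,p=state();s=save("wrist","w12");save("scene","s12")
W=world(s,True)*1000;ok=s["depth"]>0;z=W[...,2];im=s["pixels"].astype(int)
a=np.radians(15);X=W[...,:2]-[534.4,37.2];u=X@[np.cos(a),np.sin(a)];v=X@[-np.sin(a),np.cos(a)]
b=ok&(z>66)&(z<100)&(abs(v)<22)&(u>-95)&(u<125)
k=b&(abs(v)<5)
print([(i,np.median(z[k&(abs(u-i)<2)]).round(1),np.median(v[b&(abs(u-i)<2)]).round(1)) for i in range(-92,124,6) if (k&(abs(u-i)<2)).sum()>3])
print("ends",np.percentile(u[k],[.3,99.7]).round(1))
print([(i,np.median(z[k&(abs(u-i)<.7)]).round(1)) for i in list(range(-44,-30))+list(range(16,30)) if (k&(abs(u-i)<.7)).any()])
R,G,B=im[...,0],im[...,1],im[...,2]
for n,m in(("red",(abs(u-59)<30)&(abs(z-61.8)<3)&(R>G+50)),("blue",(abs(u+59)<30)&(abs(z-57)<3)&(B>R+40))):
    m&=ok&(abs(v)<35)
    if m.sum()>20:print(n,[np.percentile(x[m],[1,99]).round(1) for x in(u,v)],m.sum())
E
python3 m12.py
```

```text
t 37.5 tcp [406.4   2.7 196.8] psi -74.98 rot [9.914e-01 1.307e-01 2.000e-04 1.000e-04] F [ 0.2 -0.3 -0.3] gap 0.599 grip 0.0 q6 1.04
[(-80, np.float64(81.2), np.float64(0.2)), (-74, np.float64(81.5), np.float64(0.2)), (-68, np.float64(81.5), np.float64(0.2)), (-62, np.float64(81.0), np.float64(0.2)), (-56, np.float64(81.4), np.float64(-0.2)), (-50, np.float64(81.4), np.float64(-0.2)), (-44, np.float64(81.3), np.float64(0.2)), (-38, np.float64(81.3), np.float64(0.2)), (-32, np.float64(77.2), np.float64(0.2)), (-26, np.float64(77.5), np.float64(0.2)), (-20, np.float64(77.5), np.float64(0.2)), (-14, np.float64(77.5), np.float64(0.2)), (-8, np.float64(77.5), np.float64(-0.2)), (-2, np.float64(77.3), np.float64(0.2)), (4, np.float64(77.8), np.float64(-0.6)), (10, np.float64(77.3), np.float64(-0.6)), (16, np.float64(77.1), np.float64(0.2)), (22, np.float64(77.2), np.float64(0.2)), (28, np.float64(74.2), np.float64(0.2)), (34, np.float64(74.3), np.float64(0.2)), (40, np.float64(74.1), np.float64(0.2))]
ends [-81.1  41.1]
[(-44, np.float64(81.5)), (-43, np.float64(81.4)), (-42, np.float64(81.5)), (-41, np.float64(81.3)), (-40, np.float64(81.6)), (-39, np.float64(81.6)), (-38, np.float64(81.2)), (-37, np.float64(81.4)), (-36, np.float64(79.1)), (-35, np.float64(77.3)), (-34, np.float64(77.2)), (-33, np.float64(77.2)), (-32, np.float64(77.5)), (-31, np.float64(77.2)), (16, np.float64(77.7)), (17, np.float64(77.6)), (18, np.float64(77.4)), (19, np.float64(77.0)), (20, np.float64(77.2)), (21, np.float64(77.0)), (22, np.float64(77.2)), (23, np.float64(76.8)), (24, np.float64(76.3)), (25, np.float64(74.6)), (26, np.float64(74.2)), (27, np.float64(74.5)), (28, np.float64(74.3)), (29, np.float64(74.3))]
red [array([41.1, 45.8]), array([-19.2,  19.7])] 103
blue [array([-78.3, -39.7]), array([-24.3,  24.9])] 706
```

View pics/w12.png

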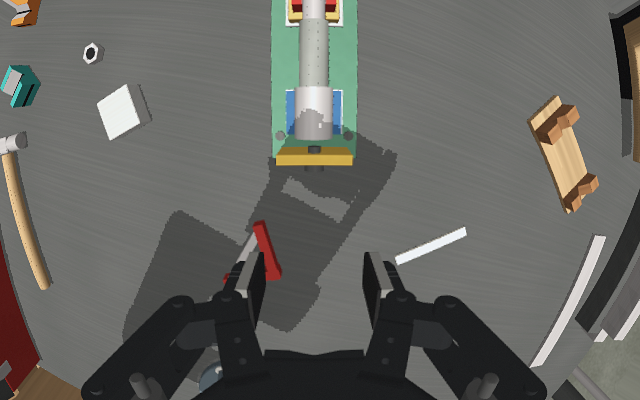

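The shaft lies level: tops read 81.4, 77.4 and 74.3 mm against the expected 81, 77 and 74. It is on the jig axis within about 1 mm, at pixel column 314, and the gripper is clear. I hand in.

```bash
python3 -c "
from station import manip
print(manip.sign_off())"
```

```text
the job is handed in; nothing more can be done
None
```

The shaft is set up in the jig and the job is handed in: it lies level in the blue and red V-blocks, each journal's middle within about 1 mm of its block's centre, the red block stands on the brass packing, and the aluminium block was left alone.

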